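# Set up the gel casting bed under the iris lamp

## Robot

A 6-joint arm with a two-finger parallel gripper is mounted at the origin on a cart in front of the work surface, level with it; the furniture and walls round the work are solid. World frame = base frame: x ahead of the robot, y to its left, z up, the work surface at z = 0. Lengths are in m, angles in degrees, forces in N, time in s.
With the tool pointing down it reaches from about 0.3 to 0.75 m from the base axis. Payload 8.5 kg.
Tool frame: the origin (TCP) lies between the finger pads; the fingertips stand 17 mm ahead of it and the grasp point (between the pads) lies 2 mm behind it; z points along the fingers, y is the direction in which the jaws open and shut (so a half turn about z gives the same grasp; the last joint's range is limited). The gripper opens to 85 mm and grips with 20 to 120 N. Pads are 22 mm wide; open, the fingers measure 114 mm over their backs; the gripper's body (76 mm by 85 mm) begins 54 mm behind the grasp point. The pads swing forward as they close: fully open they stand 13 mm farther back than shut.
Start: joints at [-76.106, 21.807, 74.336, -0, 83.858, -12.336], TCP at [0.243, -0.493, 0.248] pointing down, gripper open.
Joint ranges: [-178.18, 178.18], [-50.72, 133.34], [12.68, 142.11], [-81.47, 261.47], [9.98, 163.14], [-165.26, 165.26]. Speed limits (degrees/s): [136.94, 136.94, 180, 180, 180, 180].

## Interface

Orientations are given as a 3x3 rotation matrix whose columns are the frame's x, y, z axes.
In Python, from rig import readout, eyes, env gives the robot as it stands.
- The arm moves only by the tool arm_command, never from a script. Its argument "rows" is text: rows parted by semicolons, each of 7 numbers parted by spaces: the closure, from 0 (fully open) to 1 (shut), then the shift along the tool's x, y, z in mm, then the turn, a rotation vector about the tool's x, y, z in degrees. In form: grip dx dy dz rx ry rz; .... A call has 1 to 5 rows; each row shifts and turns the commanded pose from where the row before left it, along the tool's axes as they then stand; what a row does not reach is not made up. A row lasts 1/12 s, in which the tool goes at most 41.7 mm and 7.16 degrees, less where a joint would pass 70% of its speed; a pose out of reach is approached as far as the arm can. A call with a gripper value outside its range is refused whole. The fingers move at their own pace and stop on an object; "squeeze" is the grip in N (left out, the last holds). Time passes only in rows, so rows that do not move let the fingers close. It gives the time, the measured TCP pose, the force and the opening at its end, in the units of the state.
- readout.observe(): the state, without advancing time (a new reading comes with each control period).
- eyes.get_image(name): name is "side" or "top" or "wrist"; returns the picture (384x512x3 uint8, red, green, blue); there is no depth.
- eyes.camera_model(name): a dict with "mtx" (3x3 intrinsics, pixels), "view" (4x4, takes a point from world to camera coordinates). Camera axes: x right, y up, looking along -z (the intrinsics and any distortion apply to the point x, -y, -z); pixel columns grow to the right and rows downward; lengths in m; the calibration is good to about 2 mm. A picture is of the moment at which its call begins: read the wrist's pose just before it. camera_model takes no time and is no camera call; for the wrist camera it gives the pose at the moment of the call.
- env.close_job(): hands the job in, once; it reports no verdict.
The state is a dict: "time_s": time; "q": joint angles; "qvel": joint speeds; "joint_efforts": joint torques, N m; "position": TCP position; "tool_rot": TCP orientation; "ft_force": force on the tool from outside, world axes, zero at the start; "wrist_torque": the same for the moment, N m; "grip_width": finger opening in m.
Only numpy, scipy, OpenCV 4.12 (cv2) and the standard library are available. Lean on these libraries where they do the work, as an engineer would, in place of code of your own. Each camera call takes 0.05 s, during which the arm holds its last target. There are 200 camera calls.

## Task

Turn the lamp's slim black iris ring to wide open (white line at the round dot), gripping only that ring and never its fixed collars. With the iris still wide open, seat every white comb upright and fully home in a row of the bed, all its teeth in the slots, and hang the rinse basket by its bail from the drain hook. Last, turn the ring so that its white line points at the bar mark on the top collar, leave everything at rest, and do not disturb the petri dish, the brass weight or the cork.

Things in the scene. Friction and masses are not known exactly. Their poses are not given: they have to be found in the camera images.
- iris_ring (a joint): Angle of the iris ring, rad. 0 = wide open (end stop; the ring's white line points at the round dot), growing counter-clockwise seen from above; 0.60 = white line at the bar mark (picture setting); shut stop at 1.9. Turns about the lamp's vertical axis against light friction (0.06 N m) and stays where it is left.
- iris_ring_mid (a point): Centre of the iris ring, on the lamp's axis, half-way up the ring, 56 mm above the counter. A slim black knurled ring, outside diameter 62 mm, 12 mm tall (z 50 to 62 mm), with a white line across its top lip and down its side at its own -x (turns with it). It stands out 4 mm all round beyond the fixed collars directly under and over it.
- iris_lamp: Fixed upright grey viewing lamp, 76 mm tall, on a round foot of diameter 92 mm that tapers to the 54 mm barrel within 20 mm of the counter. Origin under its centre on the counter; z up; its own -x side is where the ring's line points when wide open.
- lower_collar: Fixed grey collar under the iris ring, diameter 54 mm, z 38 to 49 mm above the counter. Origin on the axis at its underside. Not to be touched.
- upper_collar: Fixed grey collar with the window, over the iris ring: diameter 54 mm, z 63 to 76 mm. Its flat top carries two dark marks at the rim: a round dot on the lamp's -x side (wide open) and a radial bar 0.60 rad counter-clockwise from it seen from above (picture setting). Origin on the axis at its underside. Not to be touched.
- comb_bed: Fixed grey bed, 160 (its x) x 82 (its y) x 26 mm tall, with four parallel rows of six slots in its top. Origin under its centre on the counter. Rows run along its y, 42 mm apart along its x; slots are 13 mm apart, 10 x 10 mm in plan and 20 mm deep.
- basket_mid (a point): Rinse basket, 0.15 kg: open steel tray 64 x 64 x 30 mm, a fixed wire bail over its middle in its y-z plane, and a grey grip tab upright on the bail. This point: on its middle axis, 70 mm above its underside. The tab is 10 (x) x 24 (y) mm and goes from 100 to 139 mm above the underside (its top).
- basket_bar (a point): Middle of the bail's straight top bar, 98 mm above the basket's underside (28 mm above basket_mid). The bar runs along the basket's y, 40 mm long, 5 mm thick; the window under it, through which the hook goes, is 56 mm wide.
- drain_hook: Fixed stand with a steel hook: base 110 x 90 x 12 mm, post 12 mm thick and 196 mm tall at the origin (on the counter). From the post top an 8 mm round rod goes out along the stand's own -x, dips to a V 60 mm out and rises to its free tip 90 mm out, 196 mm above the counter.
- hook_valley (a point): Top of the hook's rod at the bottom of the V, 172 mm above the counter; the hung bar rests there. x and y axes as the stand's. The free tip is 30 mm further along -x and rises 24 mm above this point.
- petri_dish: Loose petri dish, 96 mm across, 16 mm tall, a bystander. Origin under its centre.
- brass_weight: Loose brass weight, 25 mm across, 34 mm tall, a bystander. Origin under its centre.
- cork: Loose cork, 26 mm across, 26 mm tall, a bystander. Origin under its centre.
- row_0 (a point): Middle of slot row 0 of the bed, at the height of the bed's top (26 mm); axes as the bed's (the row runs along y).
- row_1 (a point): Middle of slot row 1 of the bed, at the height of the bed's top (26 mm); axes as the bed's (the row runs along y).
- row_2 (a point): Middle of slot row 2 of the bed, at the height of the bed's top (26 mm); axes as the bed's (the row runs along y).
- row_3 (a point): Middle of slot row 3 of the bed, at the height of the bed's top (26 mm); axes as the bed's (the row runs along y).
- comb_0_mid (a point): White comb (may be absent; all alike), 32 (x) x 104 (y) x 74 mm, 90 g, standing on its end legs. Point: its middle, 37 mm above the feet. Above the feet: six teeth along y, 13 mm apart, 5 x 5 mm, tapered, 4 to 22 mm; bar 10 mm thick, 22 to 32; upright grip tab 12 (x) x 24 (y) mm, 32 to 74. Legs, 88 mm apart inside, pass outside the bed. Home: bar on the bed's top, point 15 mm above it.
- comb_1_mid (a point): White comb (may be absent; all alike), 32 (x) x 104 (y) x 74 mm, 90 g, standing on its end legs. Point: its middle, 37 mm above the feet. Above the feet: six teeth along y, 13 mm apart, 5 x 5 mm, tapered, 4 to 22 mm; bar 10 mm thick, 22 to 32; upright grip tab 12 (x) x 24 (y) mm, 32 to 74. Legs, 88 mm apart inside, pass outside the bed. Home: bar on the bed's top, point 15 mm above it.
- comb_2_mid (a point): White comb (may be absent; all alike), 32 (x) x 104 (y) x 74 mm, 90 g, standing on its end legs. Point: its middle, 37 mm above the feet. Above the feet: six teeth along y, 13 mm apart, 5 x 5 mm, tapered, 4 to 22 mm; bar 10 mm thick, 22 to 32; upright grip tab 12 (x) x 24 (y) mm, 32 to 74. Legs, 88 mm apart inside, pass outside the bed. Home: bar on the bed's top, point 15 mm above it.
- comb_3_mid (a point): White comb (may be absent; all alike), 32 (x) x 104 (y) x 74 mm, 90 g, standing on its end legs. Point: its middle, 37 mm above the feet. Above the feet: six teeth along y, 13 mm apart, 5 x 5 mm, tapered, 4 to 22 mm; bar 10 mm thick, 22 to 32; upright grip tab 12 (x) x 24 (y) mm, 32 to 74. Legs, 88 mm apart inside, pass outside the bed. Home: bar on the bed's top, point 15 mm above it.
Not all that is in view belongs to the job. What is shaped like the part that bears basket_mid but green is not meant.

How it is judged:
By the outcome, as a careful person would: the job done as asked, in the order asked, and still so for the second after the job is handed in, with the robot touching nothing.
Of comb_0, comb_1, comb_2, comb_3 only 3 to 4 are there at a start; the rules pass over those that are not, and their reading is None.
At some moment in a run one of comb_0, comb_1, comb_2, comb_3 may be knocked a few centimetres aside while the robot is not near it.
It also fails if it takes over 210 s, if anything falls off the work surface, if the arm or the gripper's body presses on something with over 40 N, if the wrist force passes 120 N, or if a joint passes its speed limit or range.

## Working session

There is one attempt and no reset: what is moved stays moved. The work goes in short steps, Python scripts to look and compute and a tool call to move; the robot and the scene stay as the last step left them, time stands still between calls to the robot, and variables do not carry over. Pictures are saved under pics/ and viewed, about 12 in all and at most 16, crops included, and the job is handed in when it is done.

Besides the shell and the picture viewer there is one more tool, called after "Request:" as name(argument=value, ...) on one line, values as JSON. arm_command: Moves the arm, as the interface text tells. Its arguments: {"type":"object","properties":{"rows":{"type":"string"},"squeeze":{"type":"number"}},"required":["rows"]}

```bash
ls; mkdir -p pics; cat > h.py <<'E'
import numpy as np, cv2
from rig import readout, eyes, env
def grab(n,f=None):
    m=eyes.camera_model(n); im=eyes.get_image(n)
    if f: cv2.imwrite('pics/'+f,cv2.cvtColor(im,cv2.COLOR_RGB2BGR))
    return im,m
def ray(m,u,v):
    K=np.array(m['mtx']);V=np.array(m['view'])
    d=np.linalg.inv(K)@[u,v,1]; d=d*[1,-1,-1]
    R=V[:3,:3];c=-R.T@V[:3,3]
    return c,R.T@d
def onz(m,u,v,z):
    c,d=ray(m,u,v); return c+d*(z-c[2])/d[2]
def proj(m,p):
    K=np.array(m['mtx']);V=np.array(m['view'])
    x=V[:3,:3]@np.array(p)+V[:3,3]; x=K@(x*[1,-1,-1]); return x[:2]/x[2]
E
python3 - <<'E'
from h import *
s=readout.observe(); print(s)
ims=[]
for n in ['top','side']:
    im,m=grab(n,n+'0.png'); print(n,{k:np.round(v,3).tolist() if not isinstance(v,str) else v for k,v in m.items()})
E
```

```text
pics
{'time_s': 0.0, 'q': array([-7.61062781e+01,  2.18421003e+01,  7.43837956e+01,  8.65331071e-05,
        8.38580202e+01, -1.23359738e+01]), 'qvel': array([-0.03865216,  0.0403573 , -0.02860758,  0.03699997,  0.07631901,
       -0.05603599]), 'joint_efforts': array([ 3.21061680e-05, -4.48465097e+01, -2.31282020e+01, -1.77760821e-04,
        4.71993175e-03,  1.06841959e-06]), 'position': array([ 0.24301676, -0.49311002,  0.24770699]), 'tool_rot': array([[ 8.97029549e-01,  4.41970435e-01, -3.50227284e-04],
       [ 4.41970462e-01, -8.97028477e-01,  1.42212164e-03],
       [ 3.14371874e-04, -1.43047525e-03, -9.99998927e-01]]), 'ft_force': array([ 0.17778399,  0.53228982, -0.2333658 ]), 'wrist_torque': array([0.02585163, 0.01246901, 0.05035859]), 'grip_width': 0.08519966899183902}
top {'mtx': [[351.356, 0.0, 251.497], [0.0, 351.356, 195.785], [0.0, 0.0, 1.0]], 'view': [[0.015, -1.0, 0.011, 0.106], [0.99, 0.016, 0.143, -0.499], [-0.143, 0.009, 0.99, -1.265], [0.0, 0.0, 0.0, 1.0]]}
side {'mtx': [[471.19, 0.0, 249.355], [0.0, 471.19, 189.776], [0.0, 0.0, 1.0]], 'view': [[-0.038, -0.999, 0.009, 0.14], [0.418, -0.008, 0.909, -0.329], [-0.908, 0.039, 0.418, -1.242], [0.0, 0.0, 0.0, 1.0]]}
```

```bash
python3 - <<'E'
import cv2
for n in ['top','side']:
    a=cv2.imread(f'pics/{n}0.png'); 
    cv2.imwrite(f'pics/{n}0b.png',cv2.resize(a,(800,600),interpolation=cv2.INTER_CUBIC))
E
```

```text
(no output)
```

View pics/top0b.png

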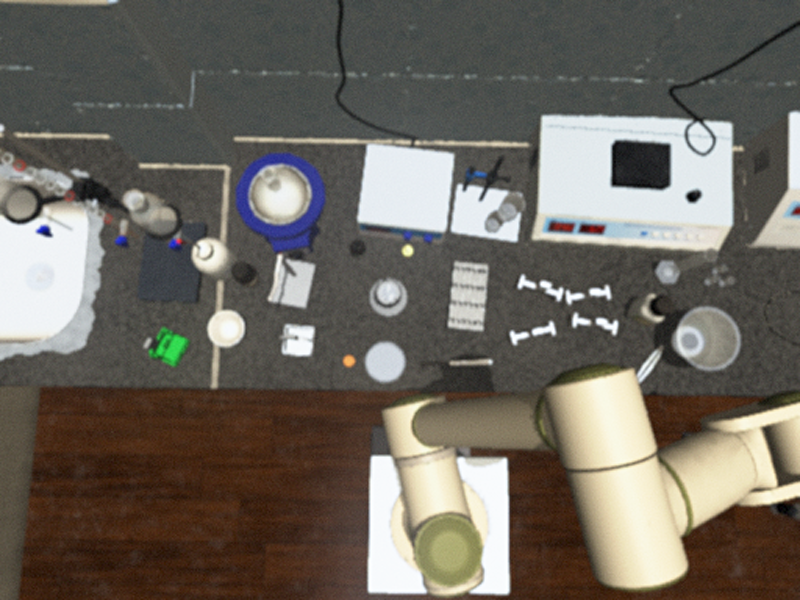

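View pics/side0b.png

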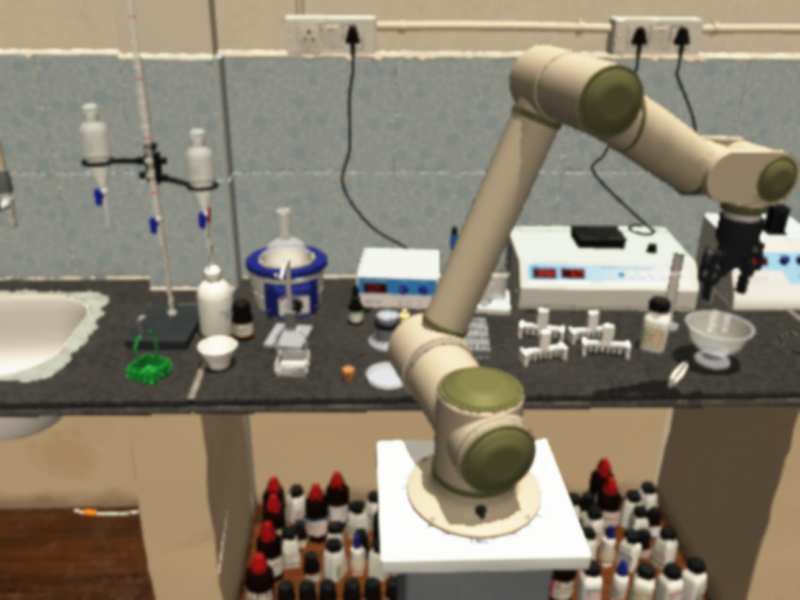

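The top picture (800-px scale) shows the lamp at (388,296), the bed at (468,296), four white combs at (540,287), (588,293), (532,332) and (595,322), the steel basket at (297,340), the hook stand at (290,280), the dish at (385,362), the cork at (349,361) and the yellow brass weight at (408,251). There are two baskets. The green one at (168,347) is the decoy, so the steel one at (297,340) is meant. The side view agrees.

```bash
python3 - <<'E'
from h import *
m=eyes.camera_model('top')
P=dict(lamp=(388,293,.076),bed=(468,296,.026),c_a=(540,287,.03),c_b=(588,293,.03),c_c=(532,332,.03),c_d=(595,322,.03),basket=(297,340,.03),hookbase=(290,285,.012),dish=(385,362,.016),cork=(349,361,.026),brass=(408,250,.034),
 hookbot=(283,305,.012),bottle=(655,307,.06),edge=(400,386,0),whitebox=(405,235,.08), bottle2=(358,247,.05),bin=(210,255,.12))
for k,(u,v,z) in P.items(): print(k,np.round(onz(m,u*.64,v*.64,z),3))
w=eyes.camera_model('wrist');s=readout.observe()
V=np.array(w['view']);c=-V[:3,:3].T@V[:3,3]
T=s['tool_rot'];print('cam in tool',T.T@(c-s['position']),'\n',T.T@V[:3,:3].T, w['mtx'])
E
```

```text
lamp [0.521 0.126 0.076]
bed [ 0.526 -0.066  0.026]
c_a [ 0.55  -0.238  0.03 ]
c_b [ 0.537 -0.353  0.03 ]
c_c [ 0.441 -0.217  0.03 ]
c_d [ 0.467 -0.367  0.03 ]
basket [0.413 0.338 0.03 ]
hookbase [0.548 0.363 0.012]
dish [0.366 0.13  0.016]
cork [0.366 0.215 0.026]
brass [0.634 0.079 0.034]
hookbot [0.499 0.378 0.012]
bottle [ 0.501 -0.498  0.06 ]
edge [0.31  0.094 0.   ]
whitebox [0.658 0.088 0.08 ]
bottle2 [0.635 0.199 0.05 ]
bin [0.593 0.525 0.12 ]
cam in tool [ 0.07322041  0.00065951 -0.12547755] 
 [[-7.87890534e-04  9.57229728e-01  2.89327888e-01]
 [ 9.99999688e-01  7.37939024e-04  2.81732664e-04]
 [ 5.61765426e-05  2.89328019e-01 -9.57230011e-01]] [[311.74478732   0.         259.26290839]
 [  0.         311.74478732 187.9854616 ]
 [  0.           0.           1.        ]]
```

Request:
arm_command(rows="0 25 -22 0 0 0 0;0 25 -22 0 0 0 0;0 25 -22 0 0 0 0;0 25 -22 0 0 0 0;0 25 -22 0 0 0 0")

```text
time_s: 0.52
position: [0.3068, -0.3378, 0.248]
tool_rot: [[0.897, 0.442, -0.0], [0.442, -0.897, 0.001], [0.0, -0.001, -1.0]]
ft_force: [-0.0, 0.4, -0.1]
grip_width: 0.0851
```

Request:
arm_command(rows="0 25 -22 0 0 0 0;0 25 -22 0 0 0 0;0 25 -22 0 0 0 0;0 25 -22 0 0 0 0;0 25 -22 0 0 0 0")

```text
time_s: 0.93
position: [0.3702, -0.1839, 0.2482]
tool_rot: [[0.897, 0.442, -0.0], [0.442, -0.897, 0.0], [-0.0, -0.0, -1.0]]
ft_force: [0.5, -0.2, 0.0]
grip_width: 0.0852
```

Request:
arm_command(rows="0 25 -22 0 0 0 0;0 25 -22 0 0 0 0;0 25 -22 0 0 0 0;0 25 -22 0 0 0 0;0 25 -22 0 0 0 0")

```text
time_s: 1.35
position: [0.4338, -0.0299, 0.2482]
tool_rot: [[0.897, 0.442, -0.0], [0.442, -0.897, 0.0], [-0.0, -0.0, -1.0]]
ft_force: [-0.2, -0.0, 0.1]
grip_width: 0.0854
```

Request:
arm_command(rows="0 25 -22 0 0 0 0;0 25 -22 0 0 0 0;0 25 -22 0 0 0 0;0 25 -22 0 0 0 0;0 0 0 0 0 0 0")

```text
time_s: 1.77
position: [0.4853, 0.0957, 0.2478]
tool_rot: [[0.895, 0.446, -0.0], [0.446, -0.895, 0.001], [0.001, -0.001, -1.0]]
ft_force: [-0.7, 0.3, -0.5]
grip_width: 0.0852
```

```bash
python3 - <<'E'
from h import *
s=readout.observe();print(s['position'],s['tool_rot'],s['q'],s['time_s'])
im,m=grab('wrist','w1.png')
print(proj(m,(.521,.126,.076)))
a=cv2.imread('pics/w1.png');cv2.imwrite('pics/w1b.png',cv2.resize(a,(800,600),interpolation=cv2.INTER_CUBIC))
E
```

```text
[0.4853437  0.09568162 0.24784047] [[ 8.95111052e-01  4.45843233e-01 -1.28848260e-04]
 [ 4.45842967e-01 -8.95110117e-01  1.38839117e-03]
 [ 5.03671425e-04 -1.30021037e-03 -9.99999028e-01]] [-2.62771012e+00  1.62700766e+01  8.28584567e+01  8.01394037e-02
  8.08824972e+01  6.08822769e+01] 1.7667
[246.85410988 124.77000266]
```

View pics/w1b.png

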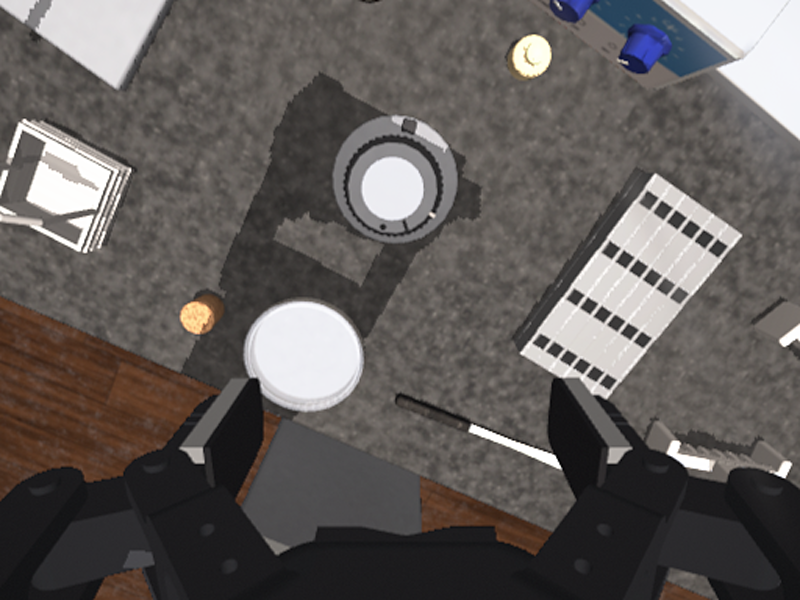

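The lamp is at (392,188) with the dot at (383,227), the bar at (406,227) and the ring's white line at (432,214). The line is about 70° counter-clockwise of the dot. The bed, dish, cork, brass weight and basket are all visible too.

```bash
python3 - <<'E'
from h import *
im=cv2.cvtColor(cv2.imread('pics/w1.png'),cv2.COLOR_BGR2RGB); m=eyes.camera_model('wrist')
g=im.min(2); 
# window disc
mask=np.zeros(g.shape,np.uint8); mask[95:150,215:290]=(g[95:150,215:290]>190)*255
n,l,st,c=cv2.connectedComponentsWithStats(mask)
k=np.argmax(st[1:,4])+1; cnt=cv2.findContours((l==k).astype(np.uint8),0,1)[0][0]
e=cv2.fitEllipse(cnt);print('window',e, onz(m,*e[0],.076))
C=onz(m,*e[0],.076)
for i in range(1,n):
    if st[i,4]>1: 
        p=onz(m,*c[i],.062);print(c[i],st[i,4],p-C,np.degrees(np.arctan2(*(p-C)[1::-1])))
# dark marks on top collar
for u,v in ((383,227),(406,227)):
    p=onz(m,u*.64,v*.64,.076);d=p-C;print('mark',d,np.hypot(*d[:2]),np.degrees(np.arctan2(d[1],d[0])))
cr=im[65:165,195:310];cv2.imwrite('pics/c1.png',cv2.cvtColor(cv2.resize(cr,None,fx=6,fy=6,interpolation=cv2.INTER_CUBIC),cv2.COLOR_RGB2BGR))
E
```

```text
window ((250.86941528320312, 120.33377075195312), (38.5180778503418, 39.60746383666992), 168.4255828857422) [0.52553945 0.12220942 0.076     ]
[284.   95.5] 2 [ 0.03386786 -0.01835826 -0.014     ] -28.460146194109765
[250.86044657 120.3277512 ] 1254 [-0.00117966 -0.00015227 -0.014     ] -172.64477771659017
[276. 137.] 5 [-0.0046728  -0.02963604 -0.014     ] -98.96022253503304
mark [-0.02347731 -0.00531431  0.        ] 0.02407127033280352 -167.24549945400162
mark [-0.01721507 -0.01792248  0.        ] 0.024851032012854168 -133.8466419464019
```

View pics/c1.png

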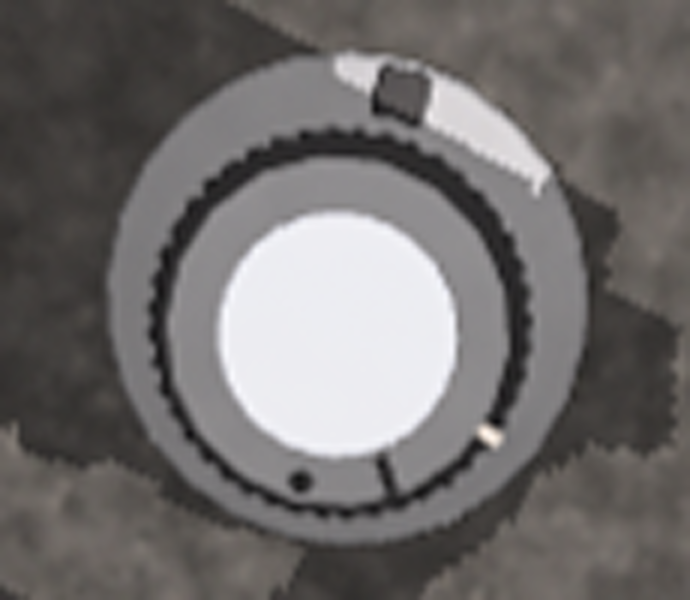

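Request:
arm_command(rows="0 24 -3 10 0 0 0;0 24 -3 10 0 0 0;0 0 0 10 0 0 -6.7;0 0 0 10 0 0 -6.7;0 0 0 10 0 0 -6.7")

```text
time_s: 2.23
position: [0.5247, 0.1173, 0.1974]
tool_rot: [[0.687, 0.727, -0.001], [0.727, -0.687, -0.0], [-0.001, -0.001, -1.0]]
ft_force: [0.5, -0.1, 0.1]
grip_width: 0.0854
```

Request:
arm_command(rows="0 0 0 15 0 0 -6.7;0 0 0 15 0 0 -6.7;0 0 0 15 0 0 -6.7;0 0 0 0 0 0 0;0 0 0 0 0 0 0")

```text
time_s: 2.65
position: [0.5245, 0.1173, 0.1531]
tool_rot: [[0.404, 0.915, -0.002], [0.915, -0.404, -0.0], [-0.001, -0.001, -1.0]]
ft_force: [-0.5, -0.8, 0.4]
grip_width: 0.0855
```

```bash
cat >> h.py <<'E'
def window(im,m,lo=185):
    s=readout.observe()
    u0,v0=proj(m,(.5255,.1222,.076)); g=im.min(2)
    mask=np.uint8(g>lo); n,l,st,c=cv2.connectedComponentsWithStats(mask)
    k=l[int(v0),int(u0)]; cnt=cv2.findContours((l==k).astype(np.uint8),0,1)[0][0]
    e=cv2.fitEllipse(cnt); C=onz(m,*e[0],.076)
    T=s['tool_rot'];print('win',e,C,'tool frame offset mm',T.T@(C-s['position'])*1e3)
    return C,l,st,c,n
E
python3 - <<'E'
from h import *
s=readout.observe();print(s['position'],s['tool_rot'][:,0],s['q'],s['time_s'])
im,m=grab('wrist','w2.png')
C,l,st,c,n=window(im,m)
for i in range(1,n):
    p=onz(m,*c[i],.062);d=p-C
    if np.hypot(*d[:2])<.06 and st[i,4]<100: print(c[i],st[i,4],np.hypot(*d[:2]),np.degrees(np.arctan2(d[1],d[0])))
E
```

```text
[0.52450972 0.11734709 0.15314015] [ 4.03909511e-01  9.14798617e-01 -7.72614977e-04] [-1.36227572e-02  2.57237580e+01  8.49727678e+01 -7.17790499e-03
  6.93979040e+01  2.38117579e+01] 2.65
win ((255.37147521972656, 194.735595703125), (50.093082427978516, 59.95090866088867), 65.273193359375) [0.52485383 0.12462431 0.076     ] tool frame offset mm [ 6.46334511 -3.01027074 77.91272994]
[215.5 171.5] 4 0.03140038668603336 131.9261900415562
[213.64285714 175.42857143] 14 0.03170082358075844 137.78981249326728
```

```bash
python3 - <<'E'
import cv2
a=cv2.imread('pics/w2.png');cv2.imwrite('pics/w2b.png',cv2.resize(a,(800,600),interpolation=cv2.INTER_CUBIC))
E
```

```text
(no output)
```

View pics/w2b.png

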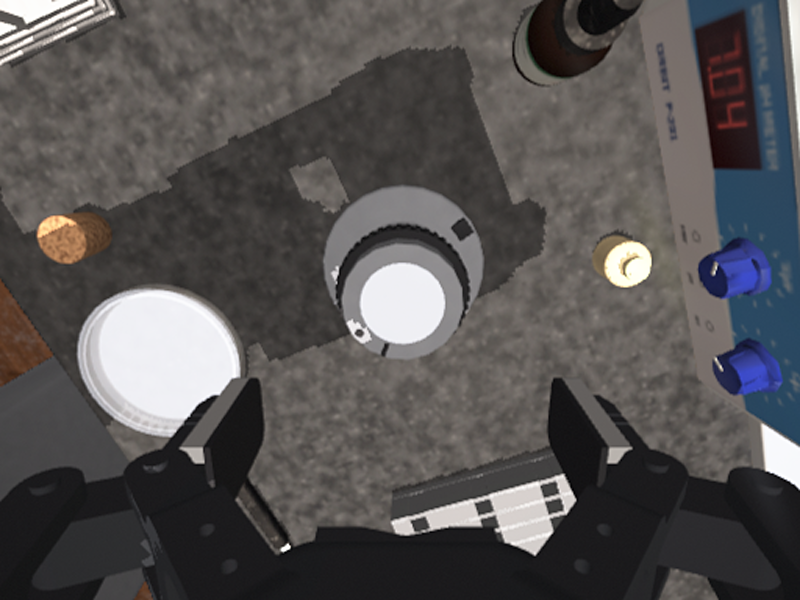

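The lamp window is at (402,303), merged in the mask with a lit patch near the dot at (358,330). I'll refit with a morphological opening.

```bash
python3 - <<'E'
from h import *
im=cv2.cvtColor(cv2.imread('pics/w2.png'),cv2.COLOR_BGR2RGB);m=eyes.camera_model('wrist');s=readout.observe()
mask=cv2.morphologyEx(np.uint8(im.min(2)>200),cv2.MORPH_OPEN,cv2.getStructuringElement(2,(15,15)))
n,l,st,c=cv2.connectedComponentsWithStats(mask)
cnt=cv2.findContours((l==l[194,257]).astype(np.uint8),0,1)[0][0];e=cv2.fitEllipse(cnt);C=onz(m,*e[0],.076)
print(e,C,s['tool_rot'].T@(C-s['position'])*1e3)
E
```

```text
((257.22052001953125, 193.70462036132812), (50.59513854980469, 53.09019088745117), 93.28864288330078) [0.52680357 0.12473992 0.076     ] [ 7.35666505 -1.27336257 77.91328603]
```

Request:
arm_command(rows="0 6 -1.2 25 0 0 0;0 0 0 30 0 0 0;0 0 0 30 0 0 0;0 0 0 20 0 0 0;0 0 0 0 0 0 0", squeeze=25)

```text
time_s: 3.12
position: [0.5248, 0.1238, 0.0459]
tool_rot: [[0.403, 0.915, -0.005], [0.915, -0.403, -0.0], [-0.002, -0.005, -1.0]]
ft_force: [-0.9, -1.5, -0.5]
grip_width: 0.0852
```

Request:
arm_command(rows="0.35 0 0 0 0 0 0;0.35 0 0 0 0 0 0;0.35 0 0 0 0 0 0;0.35 0 0 0 0 0 0;0.35 0 0 0 0 0 0", squeeze=25)

```text
time_s: 3.53
position: [0.526, 0.1245, 0.0503]
tool_rot: [[0.4, 0.916, 0.001], [0.916, -0.4, 0.001], [0.001, 0.001, -1.0]]
ft_force: [-5.0, 2.6, 5.9]
grip_width: 0.0613
```

Request:
arm_command(rows="0.35 0 0 0 0 0 6;0.35 0 0 0 0 0 6;0.35 0 0 0 0 0 6;0.35 0 0 0 0 0 6;0.35 0 0 0 0 0 6")

```text
time_s: 3.95
position: [0.5257, 0.1247, 0.0503]
tool_rot: [[0.808, 0.589, 0.0], [0.589, -0.808, 0.001], [0.001, -0.0, -1.0]]
ft_force: [-6.6, 3.2, 7.6]
grip_width: 0.061
```

Request:
arm_command(rows="0.35 0 0 0 0 0 6;0.35 0 0 0 0 0 6;0.35 0 0 0 0 0 6;0.35 0 0 0 0 0 6;0.35 0 0 0 0 0 6")

```text
time_s: 4.37
position: [0.5256, 0.1251, 0.0503]
tool_rot: [[0.994, 0.106, 0.0], [0.106, -0.994, 0.002], [0.0, -0.001, -1.0]]
ft_force: [-7.3, 6.3, 7.6]
grip_width: 0.0608
```

```bash
python3 - <<'E'
from h import *
s=readout.observe();print(s['position'],s['q'],s['ft_force'],s['wrist_torque'],s['grip_width'],np.degrees(np.arctan2(*s['tool_rot'][1::-1,0])))
im,m=grab('wrist','w3.png')
a=cv2.resize(im[60:300,120:400],None,fx=2.5,fy=2.5,interpolation=2);cv2.imwrite('pics/w3b.png',a[:,:,::-1])
E
```

```text
[0.52555644 0.12507143 0.05028127] [ 0.78460123 33.8108267  91.18943253  0.10560122 54.98305269 84.6167857 ] [-7.28558298  6.28968297  7.63738497] [1.03380146 1.15295047 0.06139162] 0.06082074561965072 6.107213936834884
```

View pics/w3b.png

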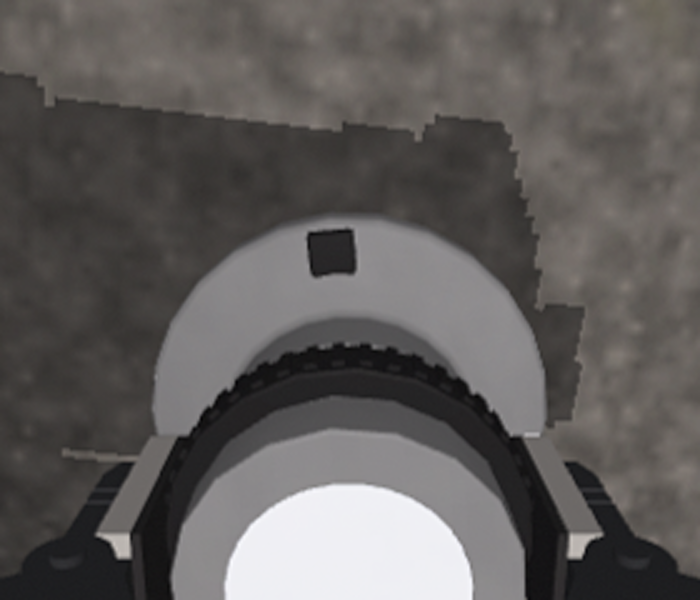

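The pads grip the ring on both sides, and the wrist moment of 0.06 N m equals the ring's friction, so it is turning. I'll ease on to the stop.

Request:
arm_command(rows="0.35 0 0 0 0 0 2;0.35 0 0 0 0 0 2;0.35 0 0 0 0 0 2;0.35 0 0 0 0 0 2;0.35 0 0 0 0 0 1")

```text
time_s: 4.83
position: [0.5256, 0.1252, 0.0503]
tool_rot: [[0.999, -0.047, 0.0], [-0.047, -0.999, 0.002], [0.0, -0.002, -1.0]]
ft_force: [-6.5, 6.3, 6.6]
grip_width: 0.061
```

```bash
python3 - <<'E'
from h import *
s=readout.observe();print(s['position'],s['ft_force'],s['wrist_torque'],s['grip_width'],np.degrees(np.arctan2(*s['tool_rot'][1::-1,0])))
E
```

```text
[0.52555693 0.12517781 0.0502907 ] [-6.51145072  6.2723802   6.59298685] [1.09226837 1.03867744 0.13641402] 0.06098445982734945 -2.6988099607302667
```

Request:
arm_command(rows="0.35 0 0 0 0 0 1.5;0.35 0 0 0 0 0 1.5;0.35 0 0 0 0 0 0")

```text
time_s: 5.08
position: [0.5256, 0.1252, 0.0503]
tool_rot: [[0.995, -0.096, 0.0], [-0.096, -0.995, 0.001], [0.0, -0.001, -1.0]]
ft_force: [-6.1, 7.5, 7.1]
grip_width: 0.061
```

```bash
python3 - <<'E'
from h import *
s=readout.observe();print(s['position'],s['ft_force'],s['wrist_torque'],s['grip_width'],np.degrees(np.arctan2(*s['tool_rot'][1::-1,0])))
E
```

```text
[0.52555634 0.12520743 0.0502845 ] [-6.05685696  7.45734462  7.10878551] [1.24421042 1.04651554 1.03851847] 0.06101417162413052 -5.534135650524162
```

Request:
arm_command(rows="0 0 0 0 0 0 0;0 0 0 0 0 0 0;0 0 0 0 0 0 0;0 0 0 -10 0 0 0;0 0 0 -30 0 0 0")

```text
time_s: 5.5
position: [0.5247, 0.1238, 0.0865]
tool_rot: [[0.995, -0.098, -0.007], [-0.098, -0.995, -0.0], [-0.006, 0.001, -1.0]]
ft_force: [-0.0, 0.3, -0.4]
grip_width: 0.0855
```

```bash
python3 - <<'E'
from h import *
s=readout.observe();print(s['position'],s['ft_force'],s['wrist_torque'],s['grip_width'])
E
```

```text
[0.5246509  0.12380838 0.08650659] [-0.04713279  0.27850528 -0.38111146] [-0.01283813  0.02805554 -0.00432388] 0.08551253580278834
```

Request:
arm_command(rows="0 0 0 -35 0 0 0;0 0 0 -35 0 0 0;0 0 0 -35 0 0 0;0 0 0 -35 0 0 0;0 0 0 -30 0 0 0")

```text
time_s: 5.92
position: [0.526, 0.1239, 0.2621]
tool_rot: [[0.995, -0.098, 0.003], [-0.098, -0.995, -0.0], [0.003, -0.0, -1.0]]
ft_force: [0.1, -0.6, 0.2]
grip_width: 0.0853
```

Request:
arm_command(rows="0 0 0 0 0 0 0;0 0 0 0 0 0 0")

```text
time_s: 6.08
position: [0.5265, 0.124, 0.2606]
tool_rot: [[0.995, -0.097, 0.004], [-0.097, -0.995, 0.0], [0.004, -0.0, -1.0]]
ft_force: [0.6, -0.7, -0.2]
grip_width: 0.0859
```

```bash
python3 - <<'E'
from h import *
s=readout.observe();print(s['position'],np.degrees(np.arctan2(*s['tool_rot'][1::-1,0])))
im,m=grab('wrist','w4.png')
mask=cv2.morphologyEx(np.uint8(im.min(2)>200),cv2.MORPH_OPEN,cv2.getStructuringElement(2,(9,9)))
n,l,st,c=cv2.connectedComponentsWithStats(mask);u,v=proj(m,(.526,.1245,.076))
k=l[int(v),int(u)];cnt=cv2.findContours((l==k).astype(np.uint8),0,1)[0][0];e=cv2.fitEllipse(cnt);C=onz(m,*e[0],.076);print(u,v,e,C)
u,v=int(u),int(v);a=cv2.resize(im[v-50:v+50,u-60:u+60],None,fx=5,fy=5,interpolation=2);cv2.imwrite('pics/w4b.png',a[:,:,::-1])
E
```

```text
[0.5264506  0.1240108  0.26055552] -5.590029080247638
258.1411958136934 170.3794714694311 ((257.5299072265625, 171.50738525390625), (33.77643585205078, 40.144287109375), 32.6551628112793) [0.52488391 0.12523948 0.076     ]
```

View pics/w4b.png

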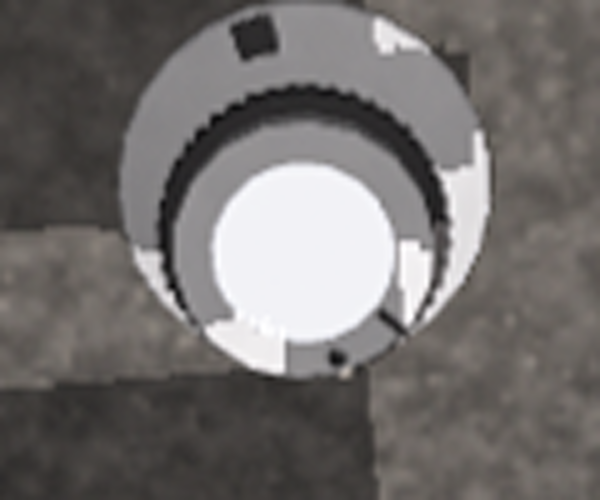

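The line's tip at (347,373) sits right beside the dot at (338,357), so the iris is wide open, as the stop torque also showed. Next, the combs.

Request:
arm_command(rows="0 1 38 0 0 0 0;0 1 38 0 0 0 0;0 1 38 0 0 0 0;0 1 38 0 0 0 0;0 1 38 0 0 0 0")

```text
time_s: 6.55
position: [0.5117, -0.067, 0.2571]
tool_rot: [[0.995, -0.097, -0.003], [-0.097, -0.995, 0.001], [-0.003, -0.001, -1.0]]
ft_force: [1.3, 0.8, -0.8]
grip_width: 0.0853
```

Request:
arm_command(rows="0 1 38 0 0 0 0;0 1 38 0 0 0 0;0 1 38 0 0 0 0;0 0 38 0 0 0 0;0 0 0 0 0 0 0")

```text
time_s: 6.97
position: [0.4997, -0.2226, 0.2564]
tool_rot: [[0.995, -0.103, -0.003], [-0.103, -0.995, 0.0], [-0.003, 0.0, -1.0]]
ft_force: [-0.6, 0.8, -1.4]
grip_width: 0.0855
```

```bash
python3 - <<'E'
from h import *
s=readout.observe();print(s['position'],np.degrees(np.arctan2(*s['tool_rot'][1::-1,0])))
im,m=grab('wrist','w5.png')
np.savez('w5.npz',im=im,mtx=m['mtx'],view=m['view'])
cv2.imwrite('pics/w5b.png',cv2.resize(im,(800,600),interpolation=2)[:,:,::-1])
E
```

```text
[ 0.49968022 -0.22264896  0.25636141] -5.904132068881187
```

View pics/w5b.png

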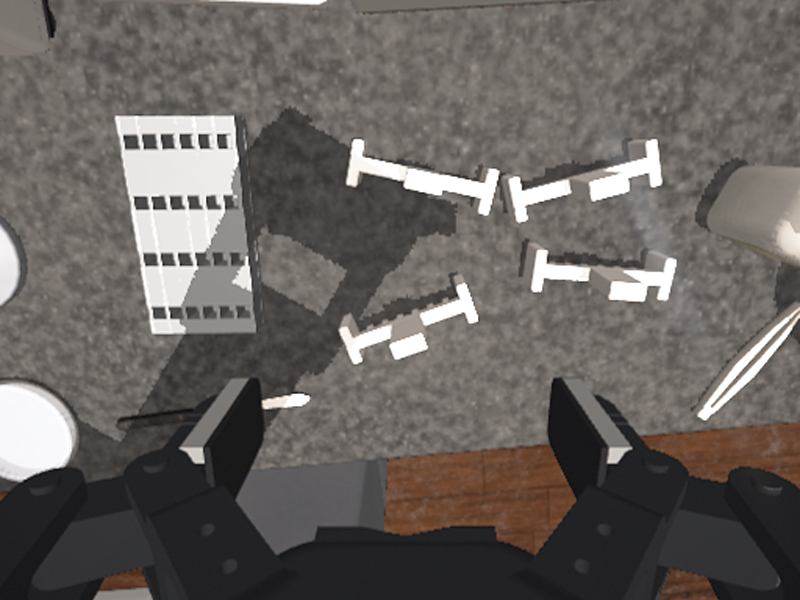

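The bed is at (190,225) with four rows of slots. The four combs' tab tops are A (424,181), B (609,187), C (408,346) and D (628,291).

```bash
python3 - <<'E'
from h import *
d=np.load('w5.npz');im=d['im'];m=dict(mtx=d['mtx'],view=d['view'])
g=im.min(2)
for k,(u,v) in dict(A=(424,181),B=(609,187),C=(408,346),D=(628,291),Abar=(450,188),Aleg=(355,165),Bbar=(545,195),Dbar=(560,272),Dleg=(665,280)).items():
    print(k,im[int(v*.64),int(u*.64)])
# slots
q=np.int32(np.array([[115,115],[237,114],[258,333],[150,335]])*.64)
M=np.zeros_like(g);cv2.fillPoly(M,[q],1);M=cv2.erode(M,np.ones((5,5)))
bh=cv2.morphologyEx(cv2.resize(g,None,fx=3,fy=3,interpolation=2),cv2.MORPH_BLACKHAT,np.ones((35,35)))
mk=np.uint8((bh>50)&(cv2.resize(M,None,fx=3,fy=3)>0))
n,l,st,c=cv2.connectedComponentsWithStats(mk)
P=[]
for i in range(1,n):
    if st[i,4]>120:
        uv=(c[i]-1)/3; p=onz(m,*uv,.026);P.append(p);print(np.round(uv,1),st[i,4],np.round(p*1e3,1))
a=cv2.resize(im[80:240,205:445],None,fx=3.3,fy=3.3,interpolation=2);cv2.imwrite('pics/w5c.png',a[:,:,::-1])
E
```

```text
A [255 255 255]
B [255 255 255]
C [255 255 255]
D [255 255 255]
Abar [255 255 255]
Aleg [250 246 241]
Bbar [255 255 255]
Dbar [255 255 255]
Dleg [255 255 255]
[83.6 90.4] 918 [595.5 -41.2  26. ]
[95.3 90.3] 875 [594.2 -54.   26. ]
[107.  90.] 820 [593.2 -66.6  26. ]
[118.7  90. ] 776 [591.9 -79.3  26. ]
[130.3  89.9] 712 [590.7 -91.9  26. ]
[142.   89.8] 653 [ 589.5 -104.5   26. ]
[101.4 129.6] 761 [552.2 -50.   26. ]
[112.7 129.4] 742 [551.  -62.6  26. ]
[124.  129.5] 722 [549.6 -75.3  26. ]
[135.6 129.6] 713 [548.1 -88.2  26. ]
[146.2 129. ] 536 [ 547.6 -100.3   26. ]
[ 90.1 129.5] 789 [553.5 -37.2  26. ]
[ 95.9 165.6] 769 [512.2 -33.2  26. ]
[107.  165.7] 724 [510.6 -46.   26. ]
[118.1 165.7] 724 [509.3 -58.8  26. ]
[128.5 165.7] 558 [508.1 -70.9  26. ]
[139.7 165.4] 508 [507. -84.  26.]
[150.7 165.7] 483 [505.4 -96.7  26. ]
[101.5 199.7] 691 [470.2 -29.   26. ]
[112.  199.8] 616 [468.8 -41.6  26. ]
[122.7 199.7] 496 [467.6 -54.4  26. ]
[133.4 199.6] 478 [466.4 -67.3  26. ]
[144.1 199.6] 475 [465.1 -80.2  26. ]
[154.7 199.5] 448 [463.8 -92.9  26. ]
```

View pics/w5c.png

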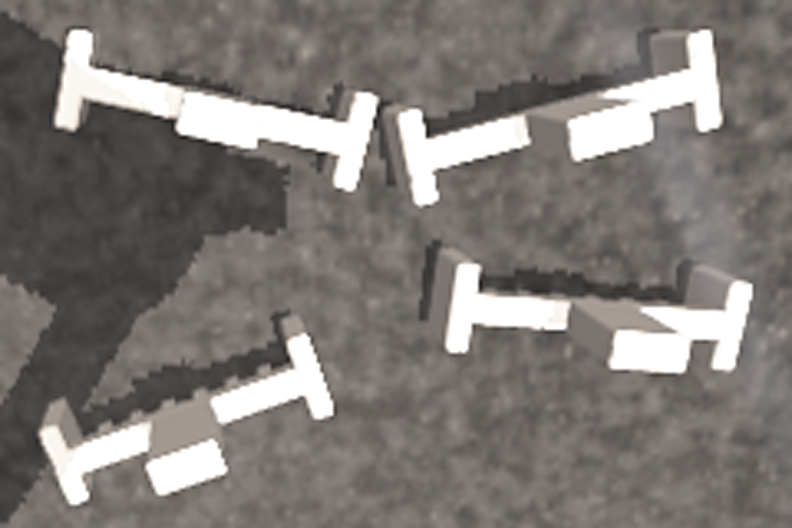

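```bash
python3 - <<'E'
from h import *
d=np.load('w5.npz');m=dict(mtx=d['mtx'],view=d['view'])
f=lambda p,z:onz(m,p[0]/3.3+205,p[1]/3.3+80,z)*1e3
for k,(t,a,b) in dict(A=((217,121),(74,80),(356,141)),B=((611,132),(418,156),(706,80)),C=((187,466),(64,466),(310,375)),D=((649,352),(461,307),(734,325))).items():
    a,b=f(a,.032),f(b,.032);v=a-b
    print(k,'tab',f(t,.074).round(1),'legmid',((a+b)/2).round(1),'len',np.hypot(*v[:2]).round(1),'yaw',np.degrees(np.arctan2(-v[0],v[1])).round(1))
E
```

```text
A tab [ 550.1 -239.8   74. ] legmid [ 550.3 -241.1   32. ] len 95.6 yaw -17.8
B tab [ 535.  -354.4   74. ] legmid [ 536.  -354.5   32. ] len 96.1 yaw 8.9
C tab [ 442.6 -220.1   74. ] legmid [ 442.3 -219.8   32. ] len 95.7 yaw 15.6
D tab [ 465.9 -367.5   74. ] legmid [ 466.4 -367.9   32. ] len 96.9 yaw -9.8
```

The leg spans match the given 96 mm, and tab and leg centres agree to about 1 mm. The bed has yaw −5.5°, with row centres at (592.5,−72.9), (550.3,−68.9), (508.8,−65.0) and (467.0,−60.9). I'll start with comb A, bound for the row at x=550.

Request:
arm_command(rows="0 26 6.2 20 0 0 0;0 26 6.2 20 0 0 0;0 0 0 20 0 0 6;0 0 0 30 0 0 6;0 0 0 30 0 0 0", squeeze=40)

```text
time_s: 7.43
position: [0.5515, -0.2331, 0.1364]
tool_rot: [[0.952, -0.306, -0.001], [-0.306, -0.952, 0.001], [-0.001, -0.001, -1.0]]
ft_force: [0.3, -1.1, -0.5]
grip_width: 0.085
```

Request:
arm_command(rows="0 0 0 30 0 0 0;0 0 0 0 0 0 0;0 0 0 0 0 0 0")

```text
time_s: 7.68
position: [0.551, -0.2332, 0.1074]
tool_rot: [[0.954, -0.301, -0.003], [-0.301, -0.954, 0.002], [-0.004, -0.001, -1.0]]
ft_force: [0.2, 0.2, 0.3]
grip_width: 0.0852
```

```bash
cat >> h.py <<'E'
def to(x,y,z,yaw):
    """tool-frame shift (mm) and turn to bring tool to world target (mm, deg)"""
    s=readout.observe();T=s['tool_rot'];p=s['position']*1e3
    y0=np.degrees(np.arctan2(T[1,0],T[0,0]))
    c,sn=np.cos(np.radians(y0)),np.sin(np.radians(y0))
    d=np.array([x,y,z])-p
    print('t',s['time_s'],'pos',p.round(1),'yaw',y0.round(2),'F',s['ft_force'].round(1),'w',round(s['grip_width']*1e3,1),'q6',s['q'][5].round(0))
    print(' -> tool shift',np.round([c*d[0]+sn*d[1],sn*d[0]-c*d[1],-d[2]],1),'rz',round(y0-yaw,2))
E
python3 -c "
from h import *
to(550,-240.3,55,-17.8)"
```

```text
t 7.6833 pos [ 551.  -233.2  107.4] yaw -17.52 F [0.2 0.2 0.3] w 85.2 q6 73.0
 -> tool shift [ 1.2  7.  52.4] rz 0.28
```

Request:
arm_command(rows="0 1.2 7 0 0 0 0.3;0 0 0 26 0 0 0;0 0 0 26 0 0 0;0 0 0 0 0 0 0;0 0 0 0 0 0 0")

```text
time_s: 8.1
position: [0.5508, -0.2419, 0.0575]
tool_rot: [[0.952, -0.307, 0.0], [-0.307, -0.952, -0.0], [0.001, 0.0, -1.0]]
ft_force: [0.6, -0.7, -0.1]
grip_width: 0.0856
```

```bash
python3 -c "
from h import *
to(550,-240.3,55,-17.8)"
```

```text
t 8.1 pos [ 550.8 -241.9   57.5] yaw -17.88 F [ 0.6 -0.7 -0.1] w 85.6 q6 73.0
 -> tool shift [-1.2 -1.3  2.5] rz -0.08
```

Request:
arm_command(rows="0.8 0 0 0 0 0 0;0.8 0 0 0 0 0 0;0.8 0 0 0 0 0 0;0.8 0 0 0 0 0 0;0.8 0 0 0 0 0 0")

```text
time_s: 8.52
position: [0.5507, -0.2415, 0.057]
tool_rot: [[0.952, -0.307, 0.001], [-0.307, -0.952, -0.0], [0.001, 0.0, -1.0]]
ft_force: [0.4, 0.6, 0.1]
grip_width: 0.0259
```

Request:
arm_command(rows="0.8 0 0 0 0 0 0;0.8 0 0 0 0 0 0;0.8 0 0 0 0 0 0")

```text
time_s: 8.77
position: [0.5508, -0.2416, 0.0571]
tool_rot: [[0.952, -0.307, 0.001], [-0.307, -0.952, -0.001], [0.001, 0.0, -1.0]]
ft_force: [0.2, 1.2, 5.6]
grip_width: 0.0231
```

```bash
python3 -c "
from h import *
to(550.3,-68.9,165,-5.5)"
```

```text
t 8.7667 pos [ 550.8 -241.6   57.1] yaw -17.87 F [0.2 1.2 5.6] w 23.1 q6 73.0
 -> tool shift [ -53.4 -164.2 -107.9] rz -12.37
```

Request:
arm_command(rows="0.8 0 0 -15 0 0 0;0.8 0 0 -30 0 0 0;0.8 0 0 -33 0 0 0;0.8 0 0 -30 0 0 0;0.8 0 0 0 0 0 0")

```text
time_s: 9.18
position: [0.5522, -0.2426, 0.1703]
tool_rot: [[0.952, -0.307, 0.008], [-0.307, -0.952, -0.006], [0.01, 0.003, -1.0]]
ft_force: [0.6, -1.0, 0.2]
grip_width: 0.0237
```

Request:
arm_command(rows="0.8 -10.4 -33 0 0 0 0;0.8 -10.4 -33 0 0 0 0;0.8 -10.4 -33 0 0 0 0;0.8 -10.4 -33 0 0 0 0;0.8 -10.4 -33 0 0 0 0")

```text
time_s: 9.6
position: [0.5511, -0.0669, 0.1638]
tool_rot: [[0.952, -0.307, -0.001], [-0.307, -0.952, 0.0], [-0.001, -0.0, -1.0]]
ft_force: [0.5, 0.3, 0.6]
grip_width: 0.0231
```

Request:
arm_command(rows="0.8 0 0 0 0 0 -6.2;0.8 0 0 0 0 0 -6.2;0.8 0 0 0 0 0 0;0.8 0 0 0 0 0 0;0.8 0 0 0 0 0 0")

```text
time_s: 10.02
position: [0.5515, -0.0688, 0.164]
tool_rot: [[0.995, -0.099, -0.0], [-0.099, -0.995, 0.0], [-0.001, -0.0, -1.0]]
ft_force: [-0.1, 0.3, -0.6]
grip_width: 0.0233
```

```bash
python3 -c "
from h import *
to(551.5,-69,95,-5.5)
im,m=grab('wrist','w6.png')
cv2.imwrite('pics/w6b.png',cv2.resize(im,(800,600),interpolation=2)[:,:,::-1])
"
```

```text
t 10.0167 pos [551.5 -68.8 164. ] yaw -5.68 F [-0.1  0.3 -0.6] w 23.3 q6 76.0
 -> tool shift [ 0.   0.2 69. ] rz -0.18
```

View pics/w6b.png

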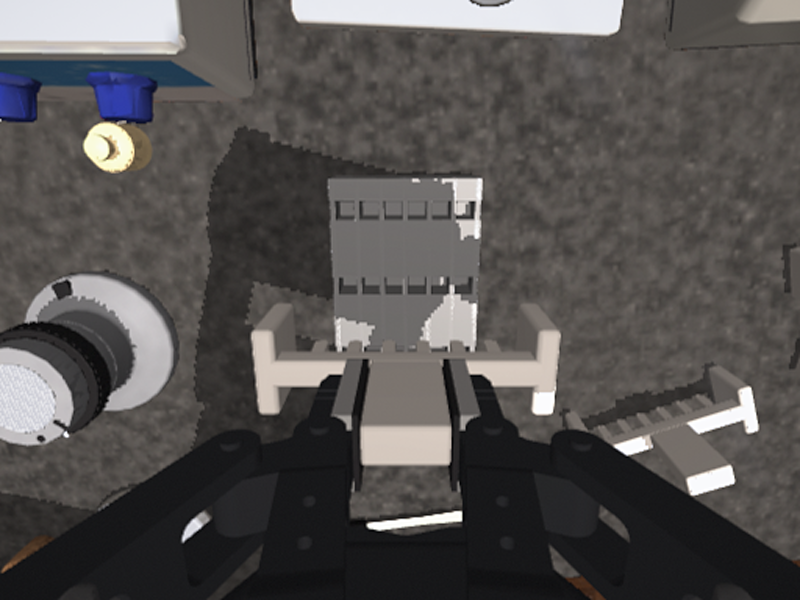

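Comb A is held square, with its bar level at v≈370, and the ring's line still points at the dot. I'll check the slot positions once from this nearer view.

```bash
python3 - <<'E'
from h import *
im=cv2.cvtColor(cv2.imread('pics/w6.png'),cv2.COLOR_BGR2RGB);m=eyes.camera_model('wrist')
T=lambda x,y,z:proj(m,(x/1e3,y/1e3,z/1e3))/.64
R=[(592.5,-72.9),(550.3,-68.9),(508.8,-65)]
for x,y in R: print('row',x,T(x,y,26).round(1), 'ends',T(x+3.1,y+32.4,26).round(1),T(x-3.1,y-32.4,26).round(1))
for u,v in ((346,210),(466,210),(347,286),(464,286)): print(u,v,(onz(m,u*.64,v*.64,.026)*1e3).round(1))
# comb in hand: leg tops at z = 164-57.1+32 ; legs px
z=.164-.0571+.032
for u,v in ((267,386),(546,386)): print('leg',(onz(m,u*.64,v*.64,z)*1e3).round(1))
print('tab',(onz(m,405*.64,444*.64,z+.042)*1e3).round(1))
E
```

```text
row 592.5 [403.7 209.5] ends [343.1 209.8] [464.3 209.3]
row 550.3 [404.1 285.4] ends [346.3 285.7] [462.  285.2]
row 508.8 [404.6 353.7] ends [349.2 354. ] [460.  353.5]
346 210 [595.3 -42.   26. ]
466 210 [ 588.9 -106.2   26. ]
347 286 [553.2 -36.9  26. ]
464 286 [ 546.6 -102.4   26. ]
leg [551.2 -22.  138.9]
leg [ 541.7 -117.1  138.9]
tab [551.9 -69.6 180.9]
```

Request:
arm_command(rows="0.8 0 0 30 0 0 0;0.8 0 0 30 0 0 0;0.8 0 0 18 0 0 0;0.8 0 0 0 0 0 0;0.8 0 0 0 0 0 0")

```text
time_s: 10.48
position: [0.5515, -0.0688, 0.0861]
tool_rot: [[0.995, -0.097, -0.001], [-0.097, -0.995, 0.0], [-0.001, -0.0, -1.0]]
ft_force: [0.1, -0.8, 0.3]
grip_width: 0.0239
```

```bash
python3 -c "
from h import *
to(551.5,-69.2,61,-5.5)"
```

```text
t 10.4833 pos [551.5 -68.8  86.1] yaw -5.57 F [ 0.1 -0.8  0.3] w 23.9 q6 76.0
 -> tool shift [-0.   0.5 25.1] rz -0.07
```

Request:
arm_command(rows="0.8 0 0.4 7 0 0 0;0.8 0 0 7 0 0 0;0.8 0 0 5 0 0 0;0.8 0 0 3 0 0 0;0.8 0 0 0 0 0 0")

```text
time_s: 10.9
position: [0.5513, -0.0688, 0.0638]
tool_rot: [[0.995, -0.096, -0.001], [-0.096, -0.995, 0.0], [-0.001, -0.0, -1.0]]
ft_force: [-0.1, 1.3, -1.1]
grip_width: 0.0232
```

Request:
arm_command(rows="0.8 0 0 3 0 0 0;0.8 0 0 0 0 0 0;0.8 0 0 0 0 0 0")

```text
time_s: 11.15
position: [0.5516, -0.0689, 0.0614]
tool_rot: [[0.995, -0.095, 0.0], [-0.095, -0.995, -0.0], [0.0, 0.0, -1.0]]
ft_force: [0.3, -0.0, -0.7]
grip_width: 0.0238
```

```bash
python3 -c "
from h import *
to(551.5,-69.2,61,-5.5)"
```

```text
t 11.15 pos [551.6 -68.9  61.4] yaw -5.47 F [ 0.3 -0.  -0.7] w 23.8 q6 76.0
 -> tool shift [-0.1  0.3  0.4] rz 0.03
```

Request:
arm_command(rows="0.8 0 0 1.5 0 0 0;0.8 0 0 1 0 0 0;0.8 0 0 0 0 0 0")

```text
time_s: 11.4
position: [0.5518, -0.0689, 0.061]
tool_rot: [[0.995, -0.095, 0.002], [-0.095, -0.995, -0.001], [0.002, 0.001, -1.0]]
ft_force: [-6.2, 1.2, 17.9]
grip_width: 0.0234
```

Request:
arm_command(rows="0 0 0 0 0 0 0;0 0 0 0 0 0 0;0 0 0 0 0 0 0;0 0 0 -20 0 0 0;0 0 0 -40 0 0 0")

```text
time_s: 11.82
position: [0.5496, -0.0683, 0.1156]
tool_rot: [[0.995, -0.096, -0.009], [-0.095, -0.995, 0.003], [-0.009, -0.002, -1.0]]
ft_force: [0.5, 0.1, -0.5]
grip_width: 0.0816
```

Request:
arm_command(rows="0 0 0 -40 0 0 0;0 0 0 -40 0 0 0;0 -4 38 0 0 0 0;0 -4 38 0 0 0 0;0 -4 38 0 0 0 0")

```text
time_s: 12.23
position: [0.5285, -0.1821, 0.1995]
tool_rot: [[0.996, -0.094, 0.001], [-0.094, -0.996, -0.001], [0.001, 0.001, -1.0]]
ft_force: [0.8, 0.1, -0.5]
grip_width: 0.0855
```

Request:
arm_command(rows="0 -4 38 0 0 0 0;0 -4 38 0 0 0 0;0 0 0 0 0 0 0;0 0 0 0 0 0 0")

```text
time_s: 12.57
position: [0.513, -0.2577, 0.1983]
tool_rot: [[0.995, -0.098, -0.001], [-0.098, -0.995, 0.001], [-0.001, -0.001, -1.0]]
ft_force: [-0.3, 0.0, -0.3]
grip_width: 0.0849
```

```bash
python3 -c "
from h import *
to(535.5,-354.5,90,8.9)
im,m=grab('wrist','w7.png');np.savez('w7.npz',im=im,mtx=m['mtx'],view=m['view'])
cv2.imwrite('pics/w7b.png',cv2.resize(im,(800,600),interpolation=2)[:,:,::-1])
for k,p in dict(Aseat=(550,-69.5,78),B=(535.5,-354.5,74),C=(442.5,-220,74),D=(466,-367.7,74)).items(): print(k,(proj(m,np.array(p)/1e3)/.64).round(0))
"
```

```text
t 12.5667 pos [ 513.  -257.7  198.3] yaw -5.65 F [-0.3  0.  -0.3] w 84.9 q6 57.0
 -> tool shift [ 31.9  94.1 108.3] rz -14.55
Aseat [ 34. 259.]
B [586. 231.]
C [351. 413.]
D [609. 352.]
```

View pics/w7b.png

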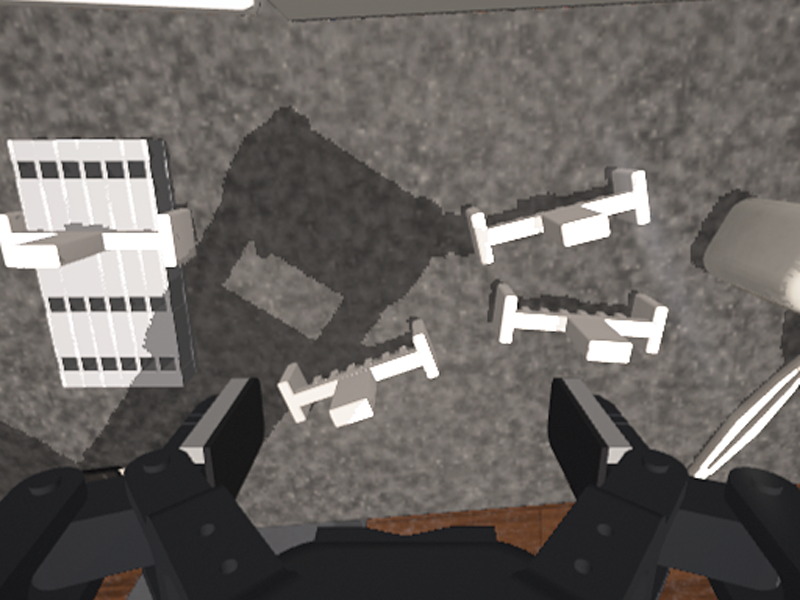

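All combs are where predicted: B (585,230), C (351,412), D (609,351). A is home in the bed at (34,258), its push having met 18 N. Next, comb B.

Request:
arm_command(rows="0 10.6 31.4 15 0 0 0;0 10.6 31.4 15 0 0 0;0 10.6 31.4 15 0 0 0;0 0 0 15 0 0 -5;0 0 0 15 0 0 -5")

```text
time_s: 13.03
position: [0.5368, -0.3528, 0.1225]
tool_rot: [[0.997, 0.083, -0.0], [0.083, -0.997, 0.0], [-0.0, -0.001, -1.0]]
ft_force: [-1.1, 0.3, -0.3]
grip_width: 0.0858
```

Request:
arm_command(rows="0 0 0 15 0 0 -4.5;0 0 0 0 0 0 0;0 0 0 0 0 0 0;0 0 0 0 0 0 0")

```text
time_s: 13.37
position: [0.537, -0.3523, 0.1099]
tool_rot: [[0.988, 0.156, 0.001], [0.156, -0.988, -0.001], [0.001, 0.001, -1.0]]
ft_force: [0.7, -0.1, -0.3]
grip_width: 0.0855
```

```bash
python3 -c "
from h import *
to(535.5,-354.5,57,8.9)"
```

```text
t 13.3667 pos [ 537.  -352.3  109.9] yaw 8.97 F [ 0.7 -0.1 -0.3] w 85.5 q6 37.0
 -> tool shift [-1.8  2.  52.9] rz 0.07
```

Request:
arm_command(rows="0 -1.8 2 0 0 0 0;0 0 0 26 0 0 0;0 0 0 27 0 0 0;0 0 0 0 0 0 0;0 0 0 0 0 0 0")

```text
time_s: 13.78
position: [0.5346, -0.355, 0.056]
tool_rot: [[0.988, 0.156, -0.001], [0.156, -0.988, 0.001], [-0.001, -0.001, -1.0]]
ft_force: [-0.5, -1.0, -0.3]
grip_width: 0.0857
```

Request:
arm_command(rows="0.8 0 0 0 0 0 0;0.8 0 0 0 0 0 0;0.8 0 0 0 0 0 0;0.8 0 0 0 0 0 0;0.8 0 0 0 0 0 0")

```text
time_s: 14.2
position: [0.5349, -0.3553, 0.0565]
tool_rot: [[0.988, 0.157, 0.001], [0.157, -0.988, -0.001], [0.001, 0.001, -1.0]]
ft_force: [-0.4, -0.9, -0.5]
grip_width: 0.0256
```

Request:
arm_command(rows="0.8 0 0 0 0 0 0;0.8 0 0 0 0 0 0;0.8 0 0 0 0 0 0")

```text
time_s: 14.45
position: [0.535, -0.3553, 0.0566]
tool_rot: [[0.988, 0.157, 0.001], [0.157, -0.988, -0.001], [0.001, 0.001, -1.0]]
ft_force: [-0.5, 1.4, 7.0]
grip_width: 0.0235
```

```bash
python3 -c "
from h import *
to(535.5,-354.5,57,8.9)
to(592.3,-73.5,165,-5.5)"
```

```text
t 14.45 pos [ 535.  -355.3   56.6] yaw 9.03 F [-0.5  1.4  7. ] w 23.5 q6 37.0
 -> tool shift [ 0.6 -0.7 -0.4] rz 0.13
t 14.45 pos [ 535.  -355.3   56.6] yaw 9.03 F [-0.5  1.4  7. ] w 23.5 q6 37.0
 -> tool shift [ 100.8 -269.4 -108.4] rz 14.53
```

Request:
arm_command(rows="0.8 0 0 -15 0 0 0;0.8 0 0 -30 0 0 0;0.8 0 0 -33 0 0 0;0.8 0 0 -30 0 0 0;0.8 0 -33.5 0 0 0 0")

```text
time_s: 14.87
position: [0.5314, -0.3275, 0.1696]
tool_rot: [[0.988, 0.153, 0.009], [0.153, -0.988, -0.01], [0.008, 0.011, -1.0]]
ft_force: [1.1, 0.6, -0.0]
grip_width: 0.0235
```

Request:
arm_command(rows="0.8 12 -33.5 0 0 0 0;0.8 12 -33.5 0 0 0 0;0.8 12 -33.5 0 0 0 0;0.8 12 -33.5 0 0 0 0;0.8 12 -33.5 0 0 0 0")

```text
time_s: 15.28
position: [0.5623, -0.1455, 0.1636]
tool_rot: [[0.988, 0.157, -0.001], [0.157, -0.988, 0.0], [-0.0, -0.0, -1.0]]
ft_force: [-0.2, -0.2, -1.0]
grip_width: 0.0235
```

Request:
arm_command(rows="0.8 20 -34 0 0 0 0;0.8 20 -34 0 0 0 0;0.8 0 0 0 0 0 5;0.8 0 0 0 0 0 5;0.8 0 0 0 0 0 4.5")

```text
time_s: 15.7
position: [0.5913, -0.0728, 0.1634]
tool_rot: [[0.995, -0.098, -0.001], [-0.098, -0.995, 0.0], [-0.001, -0.0, -1.0]]
ft_force: [-1.0, 0.6, -0.8]
grip_width: 0.0232
```

Request:
arm_command(rows="0.8 0 0 0 0 0 0;0.8 0 0 0 0 0 0;0.8 0 0 0 0 0 0")

```text
time_s: 15.95
position: [0.5912, -0.0739, 0.1637]
tool_rot: [[0.996, -0.093, -0.0], [-0.093, -0.996, 0.0], [-0.0, -0.0, -1.0]]
ft_force: [-0.4, 0.1, -0.8]
grip_width: 0.0234
```

```bash
python3 -c "
from h import *
to(591.7,-73.5,86,-5.5)"
```

```text
t 15.95 pos [591.2 -73.9 163.7] yaw -5.36 F [-0.4  0.1 -0.8] w 23.4 q6 77.0
 -> tool shift [ 0.5 -0.5 77.7] rz 0.14
```

Request:
arm_command(rows="0.8 0.5 -0.3 30 0 0 0;0.8 0 0 30 0 0 0;0.8 0 0 18 0 0 0;0.8 0 0 0 0 0 0;0.8 0 0 0 0 0 0")

```text
time_s: 16.37
position: [0.5917, -0.0737, 0.0857]
tool_rot: [[0.996, -0.095, -0.001], [-0.095, -0.996, 0.0], [-0.001, -0.0, -1.0]]
ft_force: [-0.6, -0.3, -0.1]
grip_width: 0.0234
```

Request:
arm_command(rows="0.8 0 0 7 0 0 0;0.8 0 0 7 0 0 0;0.8 0 0 5 0 0 0;0.8 0 0 3 0 0 0;0.8 0 0 0 0 0 0")

```text
time_s: 16.78
position: [0.5916, -0.0735, 0.0633]
tool_rot: [[0.995, -0.095, -0.001], [-0.095, -0.995, 0.0], [-0.001, -0.0, -1.0]]
ft_force: [-0.2, -0.1, -1.6]
grip_width: 0.0235
```

```bash
python3 -c "
from h import *
to(591.7,-73.5,60.6,-5.5)"
```

```text
t 16.7833 pos [591.6 -73.5  63.3] yaw -5.47 F [-0.2 -0.1 -1.6] w 23.5 q6 77.0
 -> tool shift [0.1 0.  2.7] rz 0.03
```

Request:
arm_command(rows="0.8 0 0 2 0 0 0;0.8 0 0 2 0 0 0;0.8 0 0 0.8 0 0 0;0.8 0 0 0 0 0 0")

```text
time_s: 17.12
position: [0.5921, -0.0736, 0.0605]
tool_rot: [[0.995, -0.095, 0.002], [-0.095, -0.995, -0.001], [0.002, 0.0, -1.0]]
ft_force: [-3.2, 0.5, 10.8]
grip_width: 0.0234
```

Request:
arm_command(rows="0 0 0 0 0 0 0;0 0 0 0 0 0 0;0 0 0 0 0 0 0;0 0 0 -20 0 0 0;0 0 0 -40 0 0 0")

```text
time_s: 17.53
position: [0.5899, -0.073, 0.1155]
tool_rot: [[0.995, -0.096, -0.009], [-0.096, -0.995, 0.003], [-0.009, -0.002, -1.0]]
ft_force: [-0.2, -0.5, -0.7]
grip_width: 0.0821
```

Request:
arm_command(rows="0 0 0 -40 0 0 0;0 0 0 -40 0 0 0;0 -13 34 0 0 0 0;0 -13 34 0 0 0 0;0 -13 34 0 0 0 0")

```text
time_s: 17.95
position: [0.5427, -0.1721, 0.1996]
tool_rot: [[0.996, -0.094, 0.001], [-0.094, -0.996, -0.001], [0.001, 0.001, -1.0]]
ft_force: [0.3, 0.1, -0.3]
grip_width: 0.0853
```

Request:
arm_command(rows="0 -13 34 0 0 0 0;0 -13 34 0 0 0 0;0 -13 34 0 0 0 0;0 -13 34 0 0 0 0;0 0 0 0 0 0 0")

```text
time_s: 18.37
position: [0.4761, -0.3069, 0.1987]
tool_rot: [[0.995, -0.101, -0.001], [-0.101, -0.995, -0.002], [-0.0, 0.002, -1.0]]
ft_force: [0.0, 0.3, -0.0]
grip_width: 0.0853
```

```bash
cat >> h.py <<'E'
def tabs(P,fn):
    im,m=grab('wrist',fn)
    for k,p in P.items():
        u,v=proj(m,np.array(p)/1e3)
        if not(12<u<500 and 12<v<372): print(k,'out of view');continue
        w=np.uint8(im.min(2)>225)
        sub=w[int(v)-3:int(v)+4,int(u)-3:int(u)+4].mean()
        print(k,'px',round(u),round(v),'white share at tab top',round(float(sub),2))
    return im,m
E
python3 -c "
from h import *
to(466.2,-367.7,105,-9.8)
tabs(dict(A=(550,-69.5,78),B=(592.3,-73.5,78),C=(442.5,-220,74),D=(466,-367.7,74)),'w8.png')"
```

```text
t 18.3667 pos [ 476.1 -306.9  198.7] yaw -5.78 F [ 0.   0.3 -0. ] w 85.3 q6 51.0
 -> tool shift [-3.8 61.5 93.7] rz 4.02
A out of view
B out of view
C px 163 232 white share at tab top 1.0
D px 331 190 white share at tab top 1.0
```

Request:
arm_command(rows="0 -2 31 20 0 0 0;0 -2 31 20 0 0 0;0 0 0 25 0 0 4;0 0 0 25 0 0 0;0 0 0 0 0 0 0")

```text
time_s: 18.83
position: [0.4675, -0.361, 0.1044]
tool_rot: [[0.986, -0.164, -0.006], [-0.164, -0.986, 0.007], [-0.007, -0.006, -1.0]]
ft_force: [0.1, 0.2, -0.6]
grip_width: 0.0856
```

Request:
arm_command(rows="0 0 0 0 0 0 0;0 0 0 0 0 0 0")

```text
time_s: 19.0
position: [0.4696, -0.3629, 0.1105]
tool_rot: [[0.987, -0.163, 0.001], [-0.163, -0.987, -0.001], [0.002, 0.001, -1.0]]
ft_force: [0.3, -0.9, 0.3]
grip_width: 0.0853
```

```bash
python3 -c "
from h import *
to(466.2,-367.7,57,-9.8)"
```

```text
t 19.0 pos [ 469.6 -362.9  110.5] yaw -9.39 F [ 0.3 -0.9  0.3] w 85.3 q6 50.0
 -> tool shift [-2.5  5.3 53.5] rz 0.41
```

Request:
arm_command(rows="0 -2.5 5.3 0 0 0 0.3;0 0 0 26 0 0 0;0 0 0 27 0 0 0;0 0 0 0 0 0 0;0 0 0 0 0 0 0")

```text
time_s: 19.42
position: [0.4653, -0.368, 0.0567]
tool_rot: [[0.986, -0.17, -0.0], [-0.17, -0.986, 0.0], [-0.0, -0.0, -1.0]]
ft_force: [-0.3, -0.5, 0.1]
grip_width: 0.0852
```

Request:
arm_command(rows="0.8 0 0 0 0 0 0;0.8 0 0 0 0 0 0;0.8 0 0 0 0 0 0;0.8 0 0 0 0 0 0;0.8 0 0 0 0 0 0")

```text
time_s: 19.83
position: [0.4655, -0.368, 0.0567]
tool_rot: [[0.985, -0.17, 0.001], [-0.17, -0.985, -0.001], [0.001, 0.001, -1.0]]
ft_force: [0.6, 5.0, 3.3]
grip_width: 0.0257
```

Request:
arm_command(rows="0.8 0 0 0 0 0 0;0.8 0 0 0 0 0 0;0.8 0 0 0 0 0 0")

```text
time_s: 20.08
position: [0.4656, -0.3681, 0.0567]
tool_rot: [[0.986, -0.17, 0.001], [-0.17, -0.986, -0.001], [0.001, 0.001, -1.0]]
ft_force: [-0.2, 0.4, 6.0]
grip_width: 0.0231
```

```bash
python3 -c "
from h import *
to(466.2,-367.7,57,-9.8)
to(508.6,-65.3,165,-5.5)"
```

```text
t 20.0833 pos [ 465.6 -368.1   56.7] yaw -9.77 F [-0.2  0.4  6. ] w 23.1 q6 50.0
 -> tool shift [ 0.6 -0.5 -0.3] rz 0.03
t 20.0833 pos [ 465.6 -368.1   56.7] yaw -9.77 F [-0.2  0.4  6. ] w 23.1 q6 50.0
 -> tool shift [  -8.9 -305.7 -108.3] rz -4.27
```

Request:
arm_command(rows="0.8 0 0 -15 0 0 0;0.8 0 0 -30 0 0 0;0.8 0 0 -33 0 0 0;0.8 0 0 -30 0 0 0;0.8 -1 -33 0 0 0 0")

```text
time_s: 20.5
position: [0.471, -0.3406, 0.1696]
tool_rot: [[0.985, -0.174, 0.007], [-0.174, -0.985, -0.01], [0.009, 0.008, -1.0]]
ft_force: [-0.1, -0.9, -0.4]
grip_width: 0.0233
```

Request:
arm_command(rows="0.8 -1 -34 0 0 0 0;0.8 -1 -34 0 0 0 0;0.8 -1 -34 0 0 0 0;0.8 -1 -34 0 0 0 0;0.8 -1 -34 0 0 0 0")

```text
time_s: 20.92
position: [0.4936, -0.1652, 0.1639]
tool_rot: [[0.985, -0.17, -0.0], [-0.17, -0.985, 0.0], [-0.0, -0.0, -1.0]]
ft_force: [0.9, 0.9, -0.8]
grip_width: 0.0232
```

Request:
arm_command(rows="0.8 -1 -34 0 0 0 0;0.8 -1 -34 0 0 0 0;0.8 -1 -34 0 0 0 0;0.8 0 0 0 0 0 -4.3;0.8 0 0 0 0 0 0")

```text
time_s: 21.33
position: [0.5081, -0.0642, 0.164]
tool_rot: [[0.996, -0.09, -0.0], [-0.09, -0.996, 0.0], [-0.0, -0.0, -1.0]]
ft_force: [0.2, -0.4, -1.3]
grip_width: 0.0236
```

Request:
arm_command(rows="0.8 0 0 0 0 0 0;0.8 0 0 0 0 0 0;0.8 0 0 0 0 0 0")

```text
time_s: 21.58
position: [0.5082, -0.0668, 0.164]
tool_rot: [[0.995, -0.098, -0.0], [-0.098, -0.995, -0.0], [-0.0, 0.0, -1.0]]
ft_force: [0.6, -0.8, -1.0]
grip_width: 0.0232
```

```bash
python3 -c "
from h import *
to(508.0,-65.3,86,-5.5)"
```

```text
t 21.5833 pos [508.2 -66.8 164. ] yaw -5.62 F [ 0.6 -0.8 -1. ] w 23.2 q6 75.0
 -> tool shift [-0.3 -1.4 78. ] rz -0.12
```

Request:
arm_command(rows="0.8 -0.3 -1.4 30 0 0 0;0.8 0 0 30 0 0 0;0.8 0 0 18 0 0 0;0.8 0 0 0 0 0 0;0.8 0 0 0 0 0 0")

```text
time_s: 22.0
position: [0.508, -0.065, 0.0859]
tool_rot: [[0.995, -0.097, -0.001], [-0.097, -0.995, 0.0], [-0.001, -0.0, -1.0]]
ft_force: [0.1, -0.4, -0.7]
grip_width: 0.0236
```

Request:
arm_command(rows="0.8 0 0 7 0 0 0;0.8 0 0 7 0 0 0;0.8 0 0 5 0 0 0;0.8 0 0 3 0 0 0;0.8 0 0 0 0 0 0")

```text
time_s: 22.42
position: [0.5079, -0.0643, 0.0636]
tool_rot: [[0.995, -0.095, -0.001], [-0.095, -0.995, 0.0], [-0.001, -0.0, -1.0]]
ft_force: [-0.3, 0.4, -0.3]
grip_width: 0.0233
```

```bash
python3 -c "
from h import *
to(508.0,-65.3,60.7,-5.5)"
```

```text
t 22.4167 pos [507.9 -64.3  63.6] yaw -5.47 F [-0.3  0.4 -0.3] w 23.3 q6 75.0
 -> tool shift [0.2 0.9 2.9] rz 0.03
```

Request:
arm_command(rows="0.8 0 0.5 2 0 0 0;0.8 0 0 2 0 0 0;0.8 0 0 1.2 0 0 0;0.8 0 0 0 0 0 0")

```text
time_s: 22.75
position: [0.5083, -0.0651, 0.0606]
tool_rot: [[0.995, -0.095, 0.002], [-0.095, -0.995, -0.001], [0.002, 0.001, -1.0]]
ft_force: [-5.4, 0.7, 19.1]
grip_width: 0.0235
```

Request:
arm_command(rows="0 0 0 0 0 0 0;0 0 0 0 0 0 0;0 0 0 0 0 0 0;0 0 0 -20 0 0 0;0 0 0 -40 0 0 0")

```text
time_s: 23.17
position: [0.5062, -0.0643, 0.116]
tool_rot: [[0.995, -0.096, -0.008], [-0.096, -0.995, 0.003], [-0.009, -0.002, -1.0]]
ft_force: [0.2, 0.3, 0.3]
grip_width: 0.082
```

Request:
arm_command(rows="0 0 0 -40 0 0 0;0 0 0 -40 0 0 0;0 -12 30 0 0 0 0;0 -12 30 0 0 0 0;0 -12 30 0 0 0 0")

```text
time_s: 23.58
position: [0.4631, -0.1517, 0.1994]
tool_rot: [[0.996, -0.094, 0.001], [-0.094, -0.996, -0.001], [0.001, 0.001, -1.0]]
ft_force: [0.9, -0.1, -0.4]
grip_width: 0.0856
```

Request:
arm_command(rows="0 -12 30 0 0 0 0;0 0 0 0 0 0 0;0 0 0 0 0 0 0")

```text
time_s: 23.83
position: [0.4483, -0.1809, 0.1987]
tool_rot: [[0.995, -0.098, -0.0], [-0.098, -0.995, 0.0], [-0.0, -0.0, -1.0]]
ft_force: [0.2, 0.8, 0.1]
grip_width: 0.0854
```

```bash
python3 -c "
from h import *
to(442.5,-220,105,15.6)
im,m=tabs(dict(A=(550,-69.5,78),B=(592.3,-73.5,78),C=(442.5,-220,74),D=(508.6,-65.3,78)),'w9.png')
cv2.imwrite('pics/w9b.png',cv2.resize(im,(800,600),interpolation=2)[:,:,::-1])"
```

```text
t 23.8333 pos [ 448.3 -180.9  198.7] yaw -5.64 F [0.2 0.8 0.1] w 85.4 q6 60.0
 -> tool shift [-1.9 39.5 93.7] rz -21.24
A px 95 70 white share at tab top 1.0
B out of view
C px 306 188 white share at tab top 0.94
D px 103 127 white share at tab top 1.0
```

View pics/w9b.png

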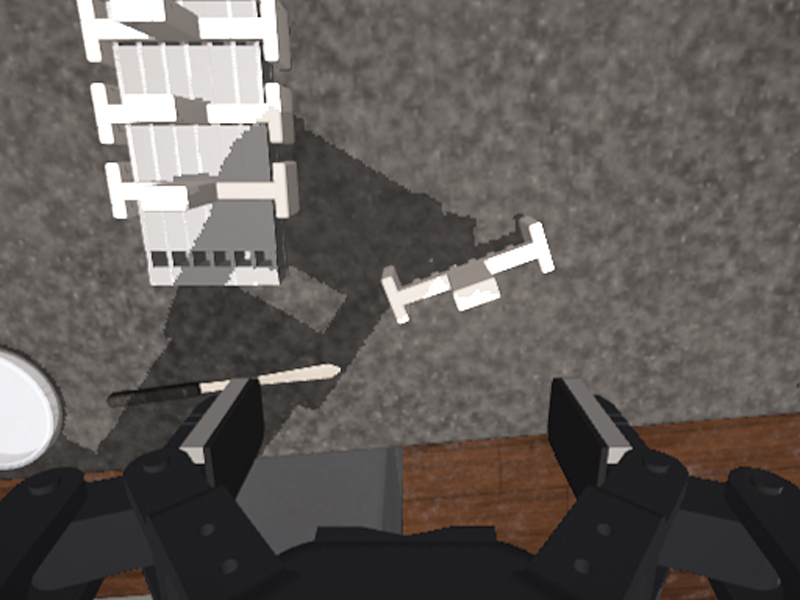

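Three combs sit square in their rows. C is unmoved, its tab at (476,292) against (478,294) predicted, and the last free row is at (213,257).

Request:
arm_command(rows="0 -1 20 20 0 0 0;0 -1 20 20 0 0 0;0 0 0 20 0 0 -7;0 0 0 20 0 0 -7;0 0 0 10 0 0 -7")

```text
time_s: 24.3
position: [0.4428, -0.218, 0.1066]
tool_rot: [[0.962, 0.275, -0.002], [0.275, -0.962, 0.002], [-0.002, -0.003, -1.0]]
ft_force: [-0.4, -0.1, 0.4]
grip_width: 0.0857
```

Request:
arm_command(rows="0 0 0 0 0 0 0;0 0 0 0 0 0 0;0 0 0 0 0 0 0")

```text
time_s: 24.55
position: [0.4437, -0.2191, 0.1096]
tool_rot: [[0.964, 0.265, 0.001], [0.265, -0.964, -0.001], [0.001, 0.001, -1.0]]
ft_force: [-0.3, -0.6, 0.8]
grip_width: 0.0851
```

```bash
python3 -c "
from h import *
to(442.5,-220,57,15.6)"
```

```text
t 24.55 pos [ 443.7 -219.1  109.6] yaw 15.39 F [-0.3 -0.6  0.8] w 85.1 q6 35.0
 -> tool shift [-1.4  0.6 52.6] rz -0.21
```

Request:
arm_command(rows="0 -1.4 0.6 0 0 0 -0.2;0 0 0 26 0 0 0;0 0 0 26.5 0 0 0;0 0 0 0 0 0 0;0 0 0 0 0 0 0")

```text
time_s: 24.97
position: [0.4417, -0.2202, 0.0565]
tool_rot: [[0.963, 0.27, -0.001], [0.27, -0.963, 0.001], [-0.001, -0.001, -1.0]]
ft_force: [-0.3, -0.5, 0.5]
grip_width: 0.0855
```

Request:
arm_command(rows="0.8 0 0 0 0 0 0;0.8 0 0 0 0 0 0;0.8 0 0 0 0 0 0;0.8 0 0 0 0 0 0;0.8 0 0 0 0 0 0")

```text
time_s: 25.38
position: [0.4419, -0.2205, 0.0569]
tool_rot: [[0.963, 0.271, 0.001], [0.271, -0.963, -0.001], [0.001, 0.001, -1.0]]
ft_force: [-0.5, 0.1, -0.5]
grip_width: 0.0256
```

Request:
arm_command(rows="0.8 0 0 0 0 0 0;0.8 0 0 0 0 0 0;0.8 0 0 0 0 0 0")

```text
time_s: 25.63
position: [0.442, -0.2205, 0.057]
tool_rot: [[0.963, 0.271, 0.001], [0.271, -0.963, -0.001], [0.001, 0.001, -1.0]]
ft_force: [-0.7, 0.8, 5.0]
grip_width: 0.0232
```

```bash
python3 -c "
from h import *
to(442.5,-220,57,15.6)
to(466.8,-61.3,165,-5.5)"
```

```text
t 25.6333 pos [ 442.  -220.5   57. ] yaw 15.72 F [-0.7  0.8  5. ] w 23.2 q6 34.0
 -> tool shift [ 0.6 -0.3 -0. ] rz 0.12
t 25.6333 pos [ 442.  -220.5   57. ] yaw 15.72 F [-0.7  0.8  5. ] w 23.2 q6 34.0
 -> tool shift [  67.  -146.5 -108. ] rz 21.22
```

Request:
arm_command(rows="0.8 0 0 -15 0 0 0;0.8 0 0 -30 0 0 0;0.8 0 0 -33 0 0 0;0.8 0 0 -30 0 0 0;0.8 0 0 0 0 0 0")

```text
time_s: 26.05
position: [0.4435, -0.2216, 0.1696]
tool_rot: [[0.962, 0.271, 0.007], [0.271, -0.962, -0.006], [0.005, 0.008, -1.0]]
ft_force: [-0.1, -0.5, -0.6]
grip_width: 0.023
```

Request:
arm_command(rows="0.8 13.3 -29.3 0 0 0 0;0.8 13.3 -29.3 0 0 0 0;0.8 13.3 -29.3 0 0 0 0;0.8 13.3 -29.3 0 0 0 0;0.8 13.3 -29.3 0 0 0 0")

```text
time_s: 26.47
position: [0.4658, -0.0598, 0.1638]
tool_rot: [[0.963, 0.271, -0.001], [0.271, -0.963, 0.0], [-0.001, -0.0, -1.0]]
ft_force: [-0.2, -0.3, -0.3]
grip_width: 0.0234
```

Request:
arm_command(rows="0.8 0 0 0 0 0 7;0.8 0 0 0 0 0 7;0.8 0 0 0 0 0 7;0.8 0 0 0 0 0 0;0.8 0 0 0 0 0 0")

```text
time_s: 26.88
position: [0.4659, -0.0613, 0.1639]
tool_rot: [[0.996, -0.088, -0.001], [-0.088, -0.996, 0.0], [-0.001, -0.0, -1.0]]
ft_force: [-0.3, -1.1, -1.7]
grip_width: 0.0235
```

```bash
python3 -c "
from h import *
to(466.2,-61.3,86,-5.5)"
```

```text
t 26.8833 pos [465.9 -61.3 163.9] yaw -5.06 F [-0.3 -1.1 -1.7] w 23.5 q6 73.0
 -> tool shift [ 0.3  0.  77.9] rz 0.44
```

Request:
arm_command(rows="0.8 0.3 0 30 0 0 0.4;0.8 0 0 30 0 0 0;0.8 0 0 18 0 0 0;0.8 0 0 0 0 0 0;0.8 0 0 0 0 0 0")

```text
time_s: 27.3
position: [0.4662, -0.0614, 0.0861]
tool_rot: [[0.995, -0.097, -0.002], [-0.097, -0.995, 0.001], [-0.002, -0.0, -1.0]]
ft_force: [0.7, 0.3, -0.5]
grip_width: 0.0233
```

Request:
arm_command(rows="0.8 0 0 7 0 0 0;0.8 0 0 7 0 0 0;0.8 0 0 5 0 0 0;0.8 0 0 3 0 0 0;0.8 0 0 0 0 0 0")

```text
time_s: 27.72
position: [0.4662, -0.0613, 0.0639]
tool_rot: [[0.995, -0.099, -0.001], [-0.099, -0.995, 0.0], [-0.001, -0.0, -1.0]]
ft_force: [-0.3, 0.3, -1.4]
grip_width: 0.0234
```

```bash
python3 -c "
from h import *
to(466.2,-61.3,61,-5.5)"
```

```text
t 27.7167 pos [466.2 -61.3  63.9] yaw -5.66 F [-0.3  0.3 -1.4] w 23.4 q6 74.0
 -> tool shift [-0.   0.   2.9] rz -0.16
```

Request:
arm_command(rows="0.8 0 0 2 0 0 0;0.8 0 0 2 0 0 0;0.8 0 0 1.2 0 0 0;0.8 0 0 0 0 0 0")

```text
time_s: 28.05
position: [0.4667, -0.0614, 0.0609]
tool_rot: [[0.995, -0.098, 0.002], [-0.098, -0.995, -0.001], [0.002, 0.001, -1.0]]
ft_force: [-5.8, 0.7, 22.0]
grip_width: 0.0236
```

Request:
arm_command(rows="0 0 0 0 0 0 0;0 0 0 0 0 0 0;0 0 0 0 0 0 0;0 0 0 -20 0 0 0;0 0 0 -40 0 0 0")

```text
time_s: 28.47
position: [0.4646, -0.0608, 0.1167]
tool_rot: [[0.995, -0.099, -0.008], [-0.099, -0.995, 0.003], [-0.008, -0.002, -1.0]]
ft_force: [2.0, -0.1, -0.3]
grip_width: 0.0816
```

Request:
arm_command(rows="0 0 0 -40 0 0 0;0 0 0 -40 0 0 0;0 0 0 -40 0 0 0;0 0 0 -40 0 0 0;0 0 0 -40 0 0 0")

```text
time_s: 28.88
position: [0.4659, -0.0611, 0.3212]
tool_rot: [[0.995, -0.099, 0.0], [-0.099, -0.995, 0.0], [0.0, -0.0, -1.0]]
ft_force: [0.6, -0.6, -0.2]
grip_width: 0.0856
```

Request:
arm_command(rows="0 -7 -36 0 0 0 0;0 -7 -36 0 0 0 0;0 -7 -36 0 0 0 0;0 -7 -36 0 0 0 0;0 -7 -36 0 0 0 0")

```text
time_s: 29.3
position: [0.4488, 0.1228, 0.319]
tool_rot: [[0.995, -0.099, -0.0], [-0.099, -0.995, -0.0], [-0.0, 0.0, -1.0]]
ft_force: [-0.1, -0.2, -0.2]
grip_width: 0.0854
```

Request:
arm_command(rows="0 -7 -36 0 0 0 0;0 -7 -36 0 0 0 0;0 -7 -36 0 0 0 0;0 -7 -36 0 0 0 0;0 -7 -36 0 0 0 0")

```text
time_s: 29.72
position: [0.4317, 0.3056, 0.3189]
tool_rot: [[0.995, -0.099, -0.0], [-0.099, -0.995, -0.0], [-0.0, 0.0, -1.0]]
ft_force: [0.7, -0.2, -0.4]
grip_width: 0.0854
```

Request:
arm_command(rows="0 0 0 0 0 0 0;0 0 0 0 0 0 0")

```text
time_s: 29.88
position: [0.4318, 0.3052, 0.3184]
tool_rot: [[0.995, -0.096, -0.001], [-0.096, -0.995, -0.001], [-0.001, 0.001, -1.0]]
ft_force: [0.2, 0.7, -0.9]
grip_width: 0.0852
```

```bash
python3 -c "
from h import *
to(413,338,200,0)
im,m=grab('wrist','w10.png');np.savez('w10.npz',im=im,mtx=m['mtx'],view=m['view'])
cv2.imwrite('pics/w10b.png',cv2.resize(im,(800,600),interpolation=2)[:,:,::-1])"
```

```text
t 29.8833 pos [431.8 305.2 318.4] yaw -5.49 F [ 0.2  0.7 -0.9] w 85.2 q6 118.0
 -> tool shift [-21.8 -30.9 118.4] rz -5.49
```

View pics/w10b.png

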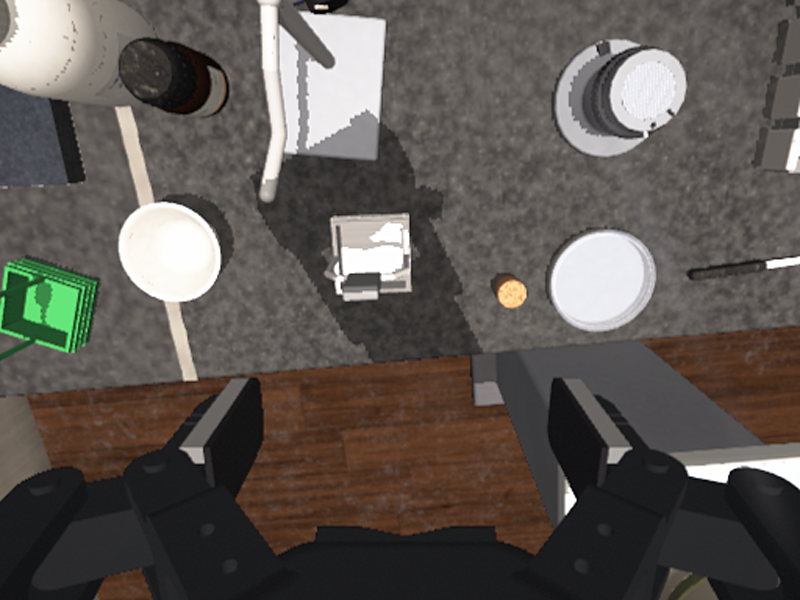

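The steel basket is at (370,255) with its tab top near (361,293). The green one at (48,305) is the decoy. The hook's rod runs from (268,0) through its V near (279,130) to its free tip at (268,190). The ring's line is still at the dot (650,128).

```bash
python3 - <<'E'
from h import *
d=np.load('w10.npz');im=d['im'];m=dict(mtx=d['mtx'],view=d['view'])
a=cv2.resize(im[0:200,140:290],None,fx=4,fy=4,interpolation=2)[:,:,::-1]
cr=im[125:200,195:275]; b=cv2.resize(cr,None,fx=7,fy=7,interpolation=2)[:,:,::-1]
a=a[:560]; canvas=np.zeros((560,600+0,3),np.uint8)
# left: hook (0..135 rows), right: basket
h=cv2.resize(im[0:135,155:255],None,fx=4,fy=4,interpolation=2)[:,:,::-1]; bb=cv2.resize(im[130:195,200:270],None,fx=5.6,fy=5.6,interpolation=2)[:,:,::-1]
c=np.zeros((540,800,3),np.uint8);c[:h.shape[0],:h.shape[1]]=h;c[:bb.shape[0],405:405+bb.shape[1]]=bb
cv2.imwrite('pics/w10c.png',c)
E
```

```text
(no output)
```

View pics/w10c.png

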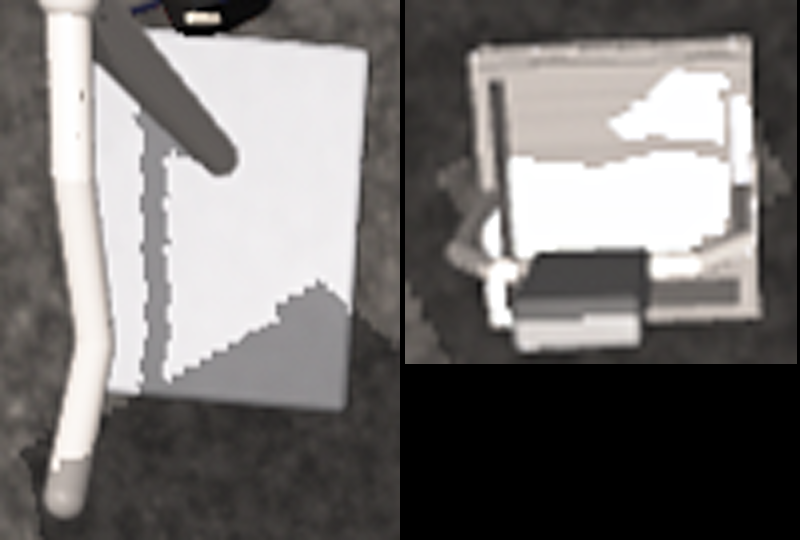

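```bash
python3 - <<'E'
from h import *
d=np.load('w10.npz');m=dict(mtx=d['mtx'],view=d['view'])
H=lambda u,v,z:(onz(m,u/4+155,v/4,z)*1e3).round(1)
B=lambda u,v,z:(onz(m,(u-405)/5.6+200,v/5.6+130,z)*1e3).round(1)
print('V',H(92,348,.168),'tip',H(63,497,.192),'kink',H(72,180,.192),'rodroot',H(70,10,.192),'postbase',H(222,157,.012))
print('base',H(366,50,.012),H(344,409,.012),H(110,391,.012))
print('tabtop',[B(*p,.139) for p in ((513,318),(645,310),(638,345),(518,350))],B(579,331,.139))
print('tabbottom',B(535,252,.1),B(648,252,.1))
r=np.array([B(*p,.030) for p in ((472,42),(752,36),(762,316),(488,325))]);print('rim',r,r.mean(0), np.linalg.norm(np.diff(r,axis=0),axis=1))
E
```

```text
V [516.9 364.8 168. ] tip [488.6 369.5 192. ] kink [545.5 357.6 192. ] rodroot [573. 353. 192.] postbase [576.3 352.1  12. ]
base [601.9 303.6  12. ] [496.2 322.5  12. ] [509.5 399.3  12. ]
tabtop [array([418.3, 346.6, 139. ]), array([417.5, 322.5, 139. ]), array([411. , 324.5, 139. ]), array([412.1, 346.5, 139. ])] [414.7 334.9 139. ]
tabbottom [420.6 346.6 100. ] [418.4 323.7 100. ]
rim [[455.6 364.7  30. ]
 [450.7 298.8  30. ]
 [381.8 302.8  30. ]
 [386.1 370.6  30. ]] [418.55  334.225  30.   ] [66.08191886 69.01601263 67.93622009]
```

```bash
python3 -c "
from h import *
to(414.5,334.8,175,-3.7)"
```

```text
t 29.9333 pos [432.1 304.  318.6] yaw -5.6 F [-0.6 -0.2 -0.1] w 85.3 q6 118.0
 -> tool shift [-20.5 -28.9 143.6] rz -1.9
```

Request:
arm_command(rows="0 -10 -15.5 30 0 0 0;0 -10 -15.5 30 0 0 0;0 0 0 40 0 0 -1.8;0 0 0 40 0 0 0;0 0 0 0 0 0 0")

```text
time_s: 30.35
position: [0.413, 0.3341, 0.1728]
tool_rot: [[0.998, -0.069, -0.012], [-0.069, -0.998, -0.006], [-0.011, 0.007, -1.0]]
ft_force: [-0.1, -0.2, -0.5]
grip_width: 0.0855
```

Request:
arm_command(rows="0 0 0 0 0 0 0;0 0 0 0 0 0 0;0 0 0 0 0 0 0")

```text
time_s: 30.6
position: [0.4168, 0.3367, 0.1818]
tool_rot: [[0.998, -0.068, 0.004], [-0.068, -0.998, 0.002], [0.004, -0.002, -1.0]]
ft_force: [0.0, -0.8, 0.2]
grip_width: 0.0853
```

```bash
python3 -c "
from h import *
to(414.5,334.8,122,-3.7)
im,m=grab('wrist','w11.png');np.savez('w11.npz',im=im,mtx=m['mtx'],view=m['view'])
print(proj(m,(.4145,.3348,.139)))
cv2.imwrite('pics/w11b.png',cv2.resize(im[150:350,120:400],None,fx=2.8,fy=2.8,interpolation=2)[:,:,::-1])"
```

```text
t 30.6 pos [416.8 336.7 181.8] yaw -3.93 F [ 0.  -0.8  0.2] w 85.3 q6 120.0
 -> tool shift [-2.2  2.  59.8] rz -0.23
[261.66043557 228.88044769]
```

View pics/w11b.png

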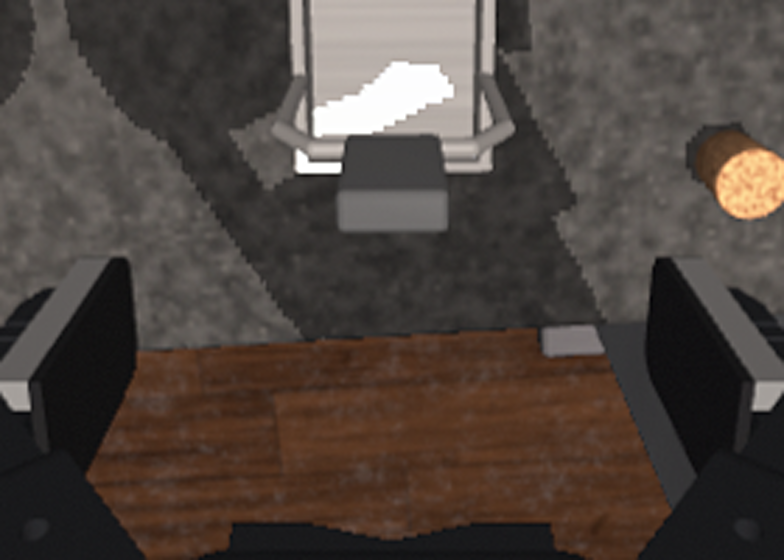

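The tab top spans (338–447, 192–231) in the crop with its edges parallel to the jaws. That puts its centre at full-picture pixel (260.2,225.5).

```bash
python3 -c "
from h import *
d=np.load('w11.npz');m=dict(mtx=d['mtx'],view=d['view'])
for u,v in ((338,192),(447,192),(392.5,193),(392.5,230),(392.5,211.5)): print((onz(m,120+u/2.8,150+v/2.8,.139)*1e3).round(1))
to(415.5,335.5,122,-3.9)"
```

```text
[421.8 346.5 139. ]
[420.3 323.9 139. ]
[420.8 335.2 139. ]
[412.5 335.8 139. ]
[416.7 335.5 139. ]
t 30.65 pos [416.6 336.7 181.6] yaw -3.91 F [ 0.1  0.2 -0.4] w 85.4 q6 120.0
 -> tool shift [-1.   1.3 59.6] rz -0.01
```

Request:
arm_command(rows="0 0 1.2 20 0 0 0;0 0 0 25 0 0 0;0 0 0 14.5 0 0 0;0 0 0 0 0 0 0;0 0 0 0 0 0 0", squeeze=60)

```text
time_s: 31.07
position: [0.4159, 0.3356, 0.1207]
tool_rot: [[0.998, -0.068, 0.001], [-0.068, -0.998, 0.001], [0.001, -0.001, -1.0]]
ft_force: [0.6, 0.2, 0.1]
grip_width: 0.0855
```

Request:
arm_command(rows="0.8 0 0 0 0 0 0;0.8 0 0 0 0 0 0;0.8 0 0 0 0 0 0;0.8 0 0 0 0 0 0;0.8 0 0 0 0 0 0")

```text
time_s: 31.48
position: [0.4155, 0.3355, 0.1201]
tool_rot: [[0.998, -0.067, 0.001], [-0.067, -0.998, 0.0], [0.001, -0.0, -1.0]]
ft_force: [-0.1, 1.0, 0.4]
grip_width: 0.0255
```

Request:
arm_command(rows="0.8 0 0 0 0 0 0;0.8 0 0 0 0 0 0;0.8 0 0 0 0 0 0")

```text
time_s: 31.73
position: [0.4157, 0.3357, 0.1201]
tool_rot: [[0.998, -0.067, 0.001], [-0.067, -0.998, 0.001], [0.001, -0.001, -1.0]]
ft_force: [1.2, 0.5, 5.9]
grip_width: 0.0231
```

```bash
python3 -c "
from h import *
to(428.5,381,238,-3.9)"
```

```text
t 31.7333 pos [415.7 335.7 120.1] yaw -3.87 F [1.2 0.5 5.9] w 23.1 q6 120.0
 -> tool shift [   9.7  -46.1 -117.9] rz 0.03
```

Request:
arm_command(rows="0.8 0 0 -15 0 0 0;0.8 0 0 -35 0 0 0;0.8 0 0 -35 0 0 0;0.8 0 0 -31 0 0 0;0.8 0 0 0 0 0 0")

```text
time_s: 32.15
position: [0.4168, 0.3361, 0.2412]
tool_rot: [[0.998, -0.067, 0.009], [-0.067, -0.998, 0.004], [0.008, -0.005, -1.0]]
ft_force: [0.4, 0.1, -0.3]
grip_width: 0.0232
```

Request:
arm_command(rows="0.8 4 -23 0 0 0 0;0.8 4 -23 0 0 0 0;0.8 0 0 0 0 0 6.8;0.8 0 0 0 0 0 0;0.8 0 0 0 0 0 0")

```text
time_s: 32.57
position: [0.4261, 0.3804, 0.2345]
tool_rot: [[0.983, -0.182, -0.002], [-0.182, -0.983, -0.001], [-0.002, 0.002, -1.0]]
ft_force: [-0.2, 0.9, -1.9]
grip_width: 0.0232
```

Request:
arm_command(rows="0.8 0 0 0 0 0 0;0.8 0 0 0 0 0 0")

```text
time_s: 32.73
position: [0.4264, 0.3803, 0.2354]
tool_rot: [[0.983, -0.184, -0.001], [-0.184, -0.983, -0.0], [-0.0, 0.001, -1.0]]
ft_force: [-0.4, 0.2, -0.9]
grip_width: 0.0233
```

```bash
python3 -c "
from h import *
to(516,364.3,236,-10.7)
im,m=grab('wrist','w12.png');np.savez('w12.npz',im=im,mtx=m['mtx'],view=m['view'])
for k,p in dict(V=(517,364.3,168),tip=(488.6,369.5,192)).items(): print(k,proj(m,np.array(p)/1e3)/.64)
cv2.imwrite('pics/w12b.png',cv2.resize(im,(800,600),interpolation=2)[:,:,::-1])"
```

```text
t 32.7333 pos [426.4 380.3 235.4] yaw -10.59 F [-0.4  0.2 -0.9] w 23.3 q6 130.0
 -> tool shift [91.1 -0.8 -0.6] rz 0.11
V [400.19322597  94.30918319]
tip [400.20341466 178.93621936]
```

View pics/w12b.png

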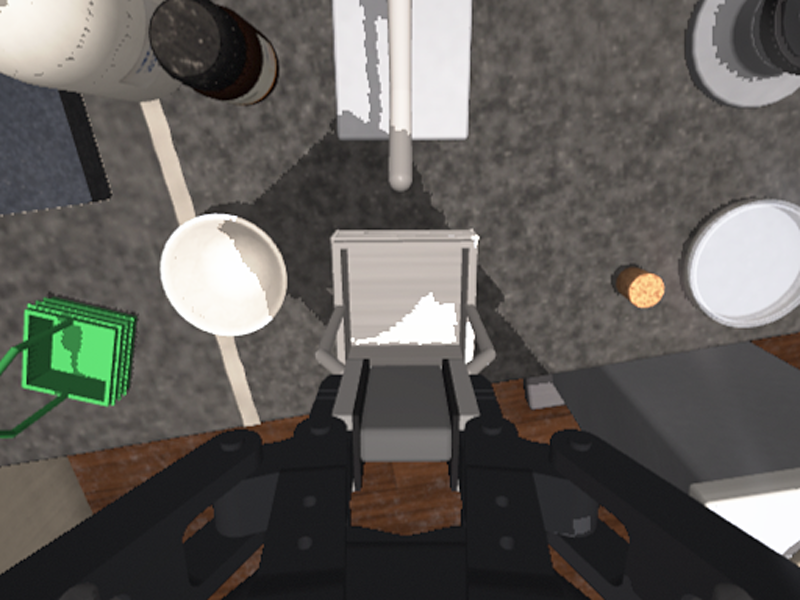

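The rod lies on the tool's axis at u=400, parallel to it, with the basket's window squarely in front. I'll thread it and lower.

Request:
arm_command(rows="0.8 20 -0.8 0 0 0 0;0.8 20 0 0 0 0 0;0.8 20 0 0 0 0 0;0.8 20 0 0 0 0 0;0.8 11 0 0 0 0 0")

```text
time_s: 33.2
position: [0.5178, 0.3638, 0.2354]
tool_rot: [[0.983, -0.186, 0.0], [-0.186, -0.983, -0.0], [0.0, 0.0, -1.0]]
ft_force: [-1.2, -0.5, -1.7]
grip_width: 0.0232
```

Request:
arm_command(rows="0.8 0 0 0 0 0 0;0.8 0 0 0 0 0 0;0.8 0 0 0 0 0 0")

```text
time_s: 33.45
position: [0.5151, 0.365, 0.2357]
tool_rot: [[0.983, -0.184, -0.001], [-0.184, -0.983, 0.0], [-0.001, 0.0, -1.0]]
ft_force: [-0.4, 0.4, -1.2]
grip_width: 0.0231
```

```bash
python3 -c "
from h import *
to(516,364.3,200,-10.7)"
```

```text
t 33.45 pos [515.1 365.  235.7] yaw -10.63 F [-0.4  0.4 -1.2] w 23.1 q6 125.0
 -> tool shift [ 1.   0.5 35.7] rz 0.07
```

Request:
arm_command(rows="0.8 1 0.5 12 0 0 0;0.8 0 0 12 0 0 0;0.8 0 0 8 0 0 0;0.8 0 0 3 0 0 0;0.8 0 0 0 0 0 0")

```text
time_s: 33.87
position: [0.5162, 0.3642, 0.2002]
tool_rot: [[0.983, -0.185, -0.001], [-0.185, -0.983, -0.001], [-0.001, 0.001, -1.0]]
ft_force: [0.4, -0.8, -2.0]
grip_width: 0.0229
```

Request:
arm_command(rows="0.8 0 0 2 0 0 0;0.8 0 0 1.5 0 0 0;0.8 0 0 0 0 0 0")

```text
time_s: 34.12
position: [0.5172, 0.3642, 0.1977]
tool_rot: [[0.983, -0.185, 0.001], [-0.185, -0.983, 0.001], [0.001, -0.001, -1.0]]
ft_force: [0.3, 0.9, -1.2]
grip_width: 0.0233
```

```bash
python3 -c "
from h import *
to(516,364.3,196.6,-10.7)"
```

```text
t 34.1167 pos [517.2 364.2 197.7] yaw -10.67 F [ 0.3  0.9 -1.2] w 23.3 q6 125.0
 -> tool shift [-1.2  0.1  1.1] rz 0.03
```

Request:
arm_command(rows="0.8 0 0 1 0 0 0;0.8 0 0 1 0 0 0;0.8 0 0 0 0 0 0;0.8 0 0 0 0 0 0")

```text
time_s: 34.45
position: [0.5175, 0.3642, 0.1972]
tool_rot: [[0.983, -0.185, 0.003], [-0.185, -0.983, 0.001], [0.003, -0.002, -1.0]]
ft_force: [-1.5, -1.9, 9.0]
grip_width: 0.023
```

```bash
python3 -c "
from h import *
to(516,364.3,196.6,-10.7)"
```

```text
t 34.45 pos [517.5 364.2 197.2] yaw -10.67 F [-1.5 -1.9  9. ] w 23.0 q6 125.0
 -> tool shift [-1.5  0.2  0.6] rz 0.03
```

Request:
arm_command(rows="0.8 0 0 -1.2 0 0 0;0.8 0 0 0 0 0 0;0.6 0 0 0 0 0 0;0.6 0 0 0 0 0 0;0.6 0 0 0 0 0 0")

```text
time_s: 34.87
position: [0.5167, 0.364, 0.1959]
tool_rot: [[0.983, -0.185, -0.001], [-0.185, -0.983, -0.0], [-0.001, 0.001, -1.0]]
ft_force: [-0.2, -0.2, 0.2]
grip_width: 0.0344
```

Request:
arm_command(rows="0 0 0 0 0 0 0;0 0 0 0 0 0 0;0 0 0 0 0 0 0;0 0 0 -15 0 0 0;0 0 0 -30 0 0 0")

```text
time_s: 35.28
position: [0.5158, 0.3635, 0.2383]
tool_rot: [[0.983, -0.185, -0.007], [-0.185, -0.983, -0.003], [-0.006, 0.004, -1.0]]
ft_force: [0.7, 0.4, 0.3]
grip_width: 0.0854
```

Request:
arm_command(rows="0 0 0 -30 0 0 0;0 0 0 -30 0 0 0;0 0 0 0 0 0 0;0 0 0 0 0 0 0")

```text
time_s: 35.62
position: [0.5172, 0.3642, 0.3028]
tool_rot: [[0.983, -0.185, 0.003], [-0.185, -0.983, 0.001], [0.003, -0.002, -1.0]]
ft_force: [0.4, 0.2, -1.1]
grip_width: 0.0855
```

```bash
python3 -c "
from h import *
to(525.8,124.5,200,-3)
im,m=grab('wrist','w13.png');
im2,m2=grab('side','s13.png')
a=cv2.resize(im[100:384],(400,300));u,v=proj(m2,(.517,.364,.17));print(u,v)
u,v=int(u),int(v);b=cv2.resize(im2[v-50:v+70,u-80:u+80],(400,300),interpolation=2)
c=cv2.resize(im2[150:270,180:420],(800,300)[0:1]+(400,) if 0 else (600,300),interpolation=2)
out=np.zeros((600,800,3),np.uint8);out[:300,:400]=a;out[:300,400:]=b;out[300:,:600]=c
cv2.imwrite('pics/s13b.png',out[:,:,::-1])"
```

```text
t 35.6167 pos [517.2 364.2 302.8] yaw -10.67 F [ 0.4  0.2 -1.1] w 85.5 q6 125.0
 -> tool shift [ 52.9 234.  102.8] rz -7.67
179.16397973864017 178.6563506299878
```

Picture viewing is used up, so from here I check numerically, starting with whether the hung basket is where it should be.

```bash
python3 - <<'E'
from h import *
im=cv2.cvtColor(cv2.imread('pics/w13.png'),cv2.COLOR_BGR2GRAY);m=eyes.camera_model('wrist')
c,s=np.cos(np.radians(-10.7)),np.sin(np.radians(-10.7))
P=lambda x,y,z:proj(m,np.array([517.5+c*x-s*y,364.3+s*x+c*y,z])/1e3)
q=[P(x,y,215.5) for x,y in ((5,12),(5,-12),(-5,-12),(-5,12))];print('expected tab top',np.round(q,1).tolist())
f=[P(x,y,z) for x,y,z in ((5,12,215.5),(5,-12,215.5),(5,-12,176.5),(5,12,176.5))];print('expected tab face',np.round(f,1).tolist())
print('rim',[P(x,y,106.5).round(0).tolist() for x,y in ((32,32),(32,-32),(-32,-32),(-32,32))])
u,v=map(int,np.mean(q,0))
print(u,v);print(im[v-40:v+28:4,u-42:u+43:5])
E
```

```text
expected tab top [[240.3, 193.8], [274.2, 193.8], [274.1, 207.0], [240.6, 207.1]]
expected tab face [[240.3, 193.8], [274.2, 193.8], [272.0, 179.2], [243.0, 179.2]]
rim [[226.0, 135.0], [289.0, 135.0], [288.0, 195.0], [228.0, 195.0]]
257 200
[[ 52  53  50 193 191 190 191 192 139 149 192 189 192 191  70 175  96]
 [ 50  76  86 175 192 191 192 191 136 149 254 255 190 191  71 171  97]
 [ 88  71  83 101 192 192 191 192 136 149 255 254 213 194  75 100  43]
 [ 88  96  90 118 192 190 247 190 132 149 255 254 254 189  82 104  48]
 [ 96  96 117 206 191 255 186 191 130 149 255 254 254 250  80  83  77]
 [ 44  84 140 139 222 255 163  62  65  63  53  97 255 255 105 139 142]
 [ 55  73  75 164 186 205 153  70  70  70  69  69 144 206 175  89  54]
 [ 53  64  84 255 107 106  66  71  71  71  71  70  68 105 152  35  62]
 [ 49  55  52 255  96  96  67  91  91  89  87  86  81 100 189  52  64]
 [ 63  48  61 211 201 198 102 124 124 125 127 128 126 247 247  43  56]
 [ 52  54  62  56  57  51 108 120 120 121 120 122 120  63  59  45  61]
 [ 91  48  53  54  64  53  64  91 102 116  97  99  91  59  50  46  58]
 [ 88  55  60  61  56  50  56  43 174 246  47  60  52  59  62  55  58]
 [ 97  96  51  64  51  60  54  43 214 246  52  57  50  48  54  55  47]
 [ 81  91  94  52  52  61  53  48 215 246  43  47  50  51  50  66  53]
 [100 100  90  68  46  65  54  51 215 246  58  55  46  45  47  48  57]
 [103 100  92  94  50  53  58  53 220 249  53  51  54  57  57  47  56]]
```

The tab and rim fall within about 2 px of where a basket hanging upright on the V must be, so it is hung. Now back to the ring.

Request:
arm_command(rows="0 8.8 39 0 0 0 0;0 8.8 39 0 0 0 0;0 8.8 39 0 0 0 0;0 8.8 39 0 0 0 0;0 8.8 39 0 0 0 0", squeeze=25)

```text
time_s: 36.13
position: [0.5233, 0.1625, 0.2998]
tool_rot: [[0.983, -0.185, -0.003], [-0.185, -0.983, -0.0], [-0.003, 0.001, -1.0]]
ft_force: [0.7, -0.4, 0.8]
grip_width: 0.0854
```

Request:
arm_command(rows="0 8.8 39 0 0 0 0;0 0 0 20 0 0 0;0 0 0 20 0 0 0;0 0 0 0 0 0 0;0 0 0 0 0 0 0")

```text
time_s: 36.55
position: [0.525, 0.1243, 0.2601]
tool_rot: [[0.983, -0.185, -0.004], [-0.185, -0.983, -0.0], [-0.004, 0.001, -1.0]]
ft_force: [0.6, 0.0, 0.2]
grip_width: 0.0858
```

```bash
cat >> h.py <<'E'
def line(fn,C=np.array([.5258,.1245,.0])):
    im,m=grab('wrist',fn);g=im.astype(int)
    # unroll just outside upper collar at ring lip (z .062, r 29) and dark marks on collar top (z .076, r 24)
    out={}
    for nm,z,r in (('lip',.062,.0290),('lip2',.062,.0300),('top',.076,.0235)):
        A=np.arange(90,300,3);v=[]
        for a in A:
            p=proj(m,C+[r*np.cos(np.radians(a)),r*np.sin(np.radians(a)),z]);v.append(cv2.getRectSubPix(im,(1,1),tuple(map(float,p))).min())
        out[nm]=(A,np.array(v))
    return im,m,out
E
python3 - <<'E'
from h import *
to(525.8,124.5,50,-10)
im,m,o=line('w14.png')
s=readout.observe()
for C in ((.5258,.1245,.076),): print('proj',proj(m,C))
mask=cv2.morphologyEx(np.uint8(im.min(2)>200),cv2.MORPH_OPEN,cv2.getStructuringElement(2,(9,9)))
n,l,st,c=cv2.connectedComponentsWithStats(mask);u,v=proj(m,(.5258,.1245,.076));k=l[int(v),int(u)]
cnt=cv2.findContours((l==k).astype(np.uint8),0,1)[0][0];e=cv2.fitEllipse(cnt);print(e,onz(m,*e[0],.076))
for k,(A,v) in o.items(): print(k,dict(zip(A.tolist(),v.tolist())))
E
```

```text
t 36.55 pos [525.  124.3 260.1] yaw -10.67 F [0.6 0.  0.2] w 85.8 q6 101.0
 -> tool shift [  0.8  -0.4 210.1] rz -0.67
proj [258.02239563 167.92671984]
((257.5722961425781, 168.65243530273438), (33.900150299072266, 39.332862854003906), 28.64083480834961) [0.52514082 0.12509225 0.076     ]
lip {90: 40, 93: 52, 96: 64, 99: 64, 102: 59, 105: 64, 108: 92, 111: 92, 114: 110, 117: 118, 120: 114, 123: 114, 126: 122, 129: 163, 132: 222, 135: 224, 138: 223, 141: 227, 144: 221, 147: 232, 150: 229, 153: 235, 156: 228, 159: 229, 162: 235, 165: 217, 168: 134, 171: 139, 174: 138, 177: 136, 180: 128, 183: 131, 186: 104, 189: 70, 192: 97, 195: 127, 198: 130, 201: 124, 204: 123, 207: 124, 210: 121, 213: 113, 216: 113, 219: 72, 222: 78, 225: 182, 228: 185, 231: 128, 234: 133, 237: 102, 240: 108, 243: 113, 246: 116, 249: 78, 252: 74, 255: 73, 258: 76, 261: 62, 264: 29, 267: 32, 270: 34, 273: 33, 276: 36, 279: 37, 282: 37, 285: 37, 288: 37, 291: 37, 294: 37, 297: 38}
lip2 {90: 93, 93: 53, 96: 23, 99: 66, 102: 54, 105: 45, 108: 111, 111: 78, 114: 87, 117: 111, 120: 81, 123: 103, 126: 107, 129: 108, 132: 
[... 519 characters left out ...]
 34}
top {90: 136, 93: 135, 96: 136, 99: 136, 102: 135, 105: 135, 108: 135, 111: 135, 114: 134, 117: 134, 120: 137, 123: 185, 126: 233, 129: 228, 132: 227, 135: 228, 138: 229, 141: 230, 144: 230, 147: 230, 150: 230, 153: 230, 156: 230, 159: 230, 162: 229, 165: 188, 168: 131, 171: 135, 174: 136, 177: 136, 180: 136, 183: 135, 186: 116, 189: 54, 192: 29, 195: 57, 198: 117, 201: 132, 204: 132, 207: 132, 210: 133, 213: 132, 216: 132, 219: 133, 222: 122, 225: 60, 228: 67, 231: 127, 234: 155, 237: 179, 240: 222, 243: 232, 246: 232, 249: 232, 252: 233, 255: 213, 258: 153, 261: 134, 264: 136, 267: 137, 270: 136, 273: 136, 276: 136, 279: 136, 282: 135, 285: 135, 288: 135, 291: 135, 294: 134, 297: 135}
```

The dot mark sits at 192°, the bar at 226.5°, and the ring's line at 192°, so the iris is still wide open. I'll grip and turn 34.4° counter-clockwise.

Request:
arm_command(rows="0 0.6 -0.3 35 0 0 0;0 0 0 40 0 0 0;0 0 0 40 0 0 0;0 0 0 35 0 0 0;0 0 0 0 0 0 0")

```text
time_s: 37.02
position: [0.5236, 0.1249, 0.1065]
tool_rot: [[0.983, -0.184, -0.01], [-0.184, -0.983, -0.0], [-0.01, 0.002, -1.0]]
ft_force: [-1.6, -0.4, -0.5]
grip_width: 0.0855
```

Request:
arm_command(rows="0 0 0 0 0 0 0;0 0 0 0 0 0 0")

```text
time_s: 37.18
position: [0.5276, 0.1248, 0.1138]
tool_rot: [[0.983, -0.185, 0.004], [-0.185, -0.983, 0.0], [0.004, -0.001, -1.0]]
ft_force: [0.6, 0.6, 1.6]
grip_width: 0.0853
```

```bash
python3 -c "
from h import *
to(525.8,124.5,50,-10)"
```

```text
t 37.1833 pos [527.6 124.8 113.8] yaw -10.64 F [0.6 0.6 1.6] w 85.3 q6 101.0
 -> tool shift [-1.7  0.7 63.8] rz -0.64
```

Request:
arm_command(rows="0 -1.5 0.5 25 0 0 0;0 0 0 25 0 0 0;0 0 0 13 0 0 0;0 0 0 0 0 0 0;0 0 0 0 0 0 0")

```text
time_s: 37.6
position: [0.5258, 0.1244, 0.0503]
tool_rot: [[0.983, -0.185, 0.003], [-0.185, -0.983, 0.0], [0.003, -0.001, -1.0]]
ft_force: [1.4, -0.3, 0.4]
grip_width: 0.0853
```

Request:
arm_command(rows="0.35 0 0 0 0 0 0;0.35 0 0 0 0 0 0;0.35 0 0 0 0 0 0;0.35 0 0 0 0 0 0;0.35 0 0 0 0 0 0", squeeze=25)

```text
time_s: 38.02
position: [0.5258, 0.1253, 0.0505]
tool_rot: [[0.983, -0.185, 0.005], [-0.185, -0.983, 0.002], [0.004, -0.003, -1.0]]
ft_force: [-0.7, 5.5, 9.1]
grip_width: 0.0612
```

```bash
python3 -c "
from h import *
to(525.8,124.5,50,-10);print(readout.observe()['wrist_torque'])"
```

```text
t 38.0167 pos [525.8 125.3  50.5] yaw -10.68 F [-0.7  5.5  9.1] w 61.2 q6 101.0
 -> tool shift [0.1 0.8 0.5] rz -0.68
[ 1.16568489 -0.01034167  0.06671654]
```

Request:
arm_command(rows="0.35 0 0 0 0 0 -6;0.35 0 0 0 0 0 -6;0.35 0 0 0 0 0 -6;0.35 0 0 0 0 0 -6;0.35 0 0 0 0 0 -6")

```text
time_s: 38.43
position: [0.5258, 0.1251, 0.0505]
tool_rot: [[0.942, 0.335, 0.005], [0.335, -0.942, 0.002], [0.005, -0.0, -1.0]]
ft_force: [-0.9, 4.1, 8.2]
grip_width: 0.0609
```

Request:
arm_command(rows="0.35 0 0 0 0 0 -3;0.35 0 0 0 0 0 -1.5;0.35 0 0 0 0 0 0;0.35 0 0 0 0 0 0")

```text
time_s: 38.77
position: [0.5258, 0.125, 0.0505]
tool_rot: [[0.915, 0.404, 0.004], [0.404, -0.915, 0.002], [0.005, 0.0, -1.0]]
ft_force: [-0.5, 4.0, 9.1]
grip_width: 0.061
```

```bash
python3 -c "
from h import *
to(525.8,124.5,50,-10.68+34.4);print(readout.observe()['wrist_torque'])"
```

```text
t 38.7667 pos [525.8 125.   50.5] yaw 23.83 F [-0.5  4.   9.1] w 61.0 q6 67.0
 -> tool shift [-0.2  0.5  0.5] rz 0.11
[1.07164206 0.17821714 0.07936346]
```

Request:
arm_command(rows="0 0 0 0 0 0 0;0 0 0 0 0 0 0;0 0 0 0 0 0 0;0 0 0 -15 0 0 0;0 0 0 -35 0 0 0")

```text
time_s: 39.18
position: [0.5226, 0.124, 0.0957]
tool_rot: [[0.915, 0.404, -0.008], [0.404, -0.915, -0.0], [-0.008, -0.003, -1.0]]
ft_force: [-0.7, -0.0, -0.8]
grip_width: 0.0856
```

Request:
arm_command(rows="0 0 0 -40 0 0 0;0 0 0 -40 0 0 0;0 0 0 -40 0 0 0;0 0 0 -40 0 0 0;0 0 0 0 0 0 0")

```text
time_s: 39.6
position: [0.5266, 0.1243, 0.2663]
tool_rot: [[0.915, 0.404, 0.014], [0.404, -0.915, 0.0], [0.013, 0.006, -1.0]]
ft_force: [-1.2, -0.5, 0.5]
grip_width: 0.0855
```

Request:
arm_command(rows="0 0 0 0 0 0 0;0 0 0 0 0 0 0")

```text
time_s: 39.77
position: [0.5241, 0.1242, 0.2575]
tool_rot: [[0.915, 0.404, -0.001], [0.404, -0.915, -0.0], [-0.001, -0.001, -1.0]]
ft_force: [0.6, 0.5, -0.2]
grip_width: 0.085
```

```bash
python3 - <<'E'
from h import *
im,m,o=line('w15.png');to(525.8,124.5,260,23.8)
for k,(A,v) in o.items(): print(k,dict(zip(A[28:60].tolist(),v[28:60].tolist())))
for r in (.0275,.0285,.0295,.0305):
    A=np.arange(205,250,1.);print(r,[int(cv2.getRectSubPix(im,(1,1),tuple(map(float,proj(m,(.5258+r*np.cos(np.radians(a)),.1245+r*np.sin(np.radians(a)),.062))))).min()) for a in A])
E
```

```text
t 39.8167 pos [524.  124.2 256.9] yaw 23.82 F [-0.9  0.4 -0.7] w 85.4 q6 67.0
 -> tool shift [ 1.8  0.5 -3.1] rz 0.02
lip {174: 113, 177: 117, 180: 114, 183: 114, 186: 113, 189: 97, 192: 54, 195: 67, 198: 106, 201: 117, 204: 116, 207: 116, 210: 116, 213: 114, 216: 111, 219: 115, 222: 64, 225: 51, 228: 146, 231: 199, 234: 205, 237: 206, 240: 200, 243: 199, 246: 201, 249: 198, 252: 185, 255: 180, 258: 181, 261: 165, 264: 166, 267: 146}
lip2 {174: 91, 177: 94, 180: 90, 183: 88, 186: 89, 189: 93, 192: 91, 195: 95, 198: 98, 201: 104, 204: 103, 207: 103, 210: 109, 213: 106, 216: 97, 219: 103, 222: 69, 225: 150, 228: 203, 231: 176, 234: 166, 237: 159, 240: 136, 243: 135, 246: 151, 249: 144, 252: 120, 255: 93, 258: 85, 261: 93, 264: 89, 267: 91}
top {174: 118, 177: 119, 180: 118, 183: 118, 186: 96, 189: 35, 192: 23, 195: 55, 198: 112, 201: 115, 204: 114, 207: 115, 210: 115, 213: 115, 216: 115, 219: 115, 222: 102, 225: 48, 228: 53, 231: 109, 234: 132, 237: 195, 240: 210, 243: 211, 246: 210, 249: 210, 252: 209, 255: 209, 258: 211, 261: 212, 264: 214, 267: 215}
0.0275 [115, 115, 115, 115, 115, 
[... 163 characters left out ...]
10, 210, 209, 208, 208, 209]
0.0285 [115, 116, 116, 116, 116, 116, 115, 115, 115, 115, 115, 116, 116, 116, 113, 105, 94, 61, 25, 26, 42, 68, 103, 133, 157, 173, 183, 199, 214, 214, 213, 211, 209, 209, 208, 208, 206, 210, 210, 207, 208, 211, 209, 209, 210]
0.0295 [110, 110, 111, 112, 114, 115, 115, 116, 114, 111, 107, 104, 107, 111, 109, 106, 93, 70, 63, 81, 97, 125, 150, 163, 191, 194, 193, 197, 196, 192, 188, 190, 192, 184, 181, 173, 172, 169, 170, 177, 178, 180, 188, 182, 176]
0.0305 [92, 92, 94, 96, 100, 102, 103, 102, 98, 95, 92, 91, 96, 98, 95, 91, 84, 75, 105, 134, 177, 222, 237, 234, 203, 161, 143, 136, 130, 129, 129, 128, 123, 121, 111, 92, 98, 101, 100, 101, 107, 111, 104, 103, 112]
```

The white line is at 227° and the bar mark at about 226.5°, so the ring is set. One last numeric look at the combs and the bystanders.

Request:
arm_command(rows="0 -17 29 -8 0 0 0;0 -17 29 -8 0 0 0;0 -17 29 -8 0 0 0;0 -17 29 -8 0 0 0;0 -17 29 -8 0 0 0")

```text
time_s: 40.23
position: [0.5046, -0.0441, 0.297]
tool_rot: [[0.915, 0.404, -0.003], [0.404, -0.915, 0.001], [-0.003, -0.002, -1.0]]
ft_force: [0.9, -0.5, -0.1]
grip_width: 0.0856
```

Request:
arm_command(rows="0 0 0 0 0 0 0;0 0 0 0 0 0 0;0 0 0 0 0 0 0")

```text
time_s: 40.48
position: [0.5051, -0.0423, 0.297]
tool_rot: [[0.915, 0.404, -0.003], [0.404, -0.915, 0.001], [-0.002, -0.002, -1.0]]
ft_force: [0.1, 0.7, 0.2]
grip_width: 0.0856
```

```bash
python3 - <<'E'
from h import *
R=dict(B3=(592.3,-73.5),A2=(550.1,-69.3),D1=(508.6,-65.3),C0=(466.8,-61.3))
im,m=tabs({k:(x,y,78) for k,(x,y) in R.items()},'w16.png')
c,s=np.cos(np.radians(-5.5)),np.sin(np.radians(-5.5));g=cv2.cvtColor(im,cv2.COLOR_RGB2GRAY)
for k,(x,y) in R.items():  # tab top extents: brightness along comb x and along y at tab-top height, mm
    f=lambda a,b,z:int(cv2.getRectSubPix(g,(1,1),tuple(map(float,proj(m,np.array([x+c*a-s*b,y+s*a+c*b,z])/1e3))))[0,0])
    print(k,'x -12..12',[f(a,0,78) for a in range(-12,13,2)],'y',[f(0,b,78) for b in range(-18,19,3)],'bar@y30 x',[f(a,30,36) for a in range(-10,11,2)])
def cc(im,mask,z,m,amin):
    n,l,st,ce=cv2.connectedComponentsWithStats(np.uint8(mask))
    return [(st[i,4],(onz(m,*ce[i],z)*1e3).round(0)[:2].tolist()) for i in range(1,n) if st[i,4]>amin]
for f in ('top0.png',None):
    if f: t=cv2.cvtColor(cv2.imread('pics/'+f),cv2.COLOR_BGR2RGB);mt=eyes.camera_model('top')
    else: t,mt=grab('top','top1.png')
    h=cv2.cvtColor(t,cv2.COLOR_RGB2HSV);R0=np.zeros(h.shape[:2],bool);R0[150:245,200:285]=1
    print('orange cork',cc(t,R0&(h[...,0]<18)&(h[...,1]>140)&(h[...,2]>120),.026,mt,8),'brass',cc(t,R0&(h[...,0]>18)&(h[...,0]<35)&(h[...,1]>70)&(h[...,2]>150),.034,mt,8),'dish',cc(t,R0&(t.min(2)>150)&(np.arange(384)[:,None]>212),.016,mt,100))
to(500,0,300,0)
E
```

```text
B3 px 319 99 white share at tab top 1.0
A2 px 298 134 white share at tab top 0.0
D1 px 279 167 white share at tab top 1.0
C0 px 261 197 white share at tab top 0.98
B3 x -12..12 [232, 234, 186, 98, 255, 255, 254, 254, 254, 255, 230, 229, 77] y [254, 255, 254, 254, 254, 254, 254, 254, 254, 255, 125, 115, 234] bar@y30 x [234, 235, 188, 183, 255, 254, 254, 255, 251, 233, 233]
A2 x -12..12 [232, 232, 232, 226, 208, 229, 229, 230, 232, 220, 119, 230, 234] y [255, 255, 243, 229, 229, 229, 229, 230, 229, 231, 140, 109, 228] bar@y30 x [130, 131, 130, 138, 228, 230, 232, 234, 174, 129, 132]
D1 x -12..12 [227, 228, 229, 235, 255, 255, 254, 255, 255, 248, 127, 132, 121] y [229, 234, 249, 255, 255, 255, 254, 255, 254, 230, 125, 183, 248] bar@y30 x [127, 127, 122, 179, 230, 229, 231, 227, 144, 129, 127]
C0 x -12..12 [89, 92, 94, 117, 250, 255, 255, 255, 255, 254, 131, 132, 133] y [222, 254, 253, 255, 255, 255, 255, 255, 255, 255, 146, 226, 241] bar@y30 x [226, 228, 228, 225, 234, 226, 227, 230, 189, 121, 122]
orange cork [(np.int32(40), [368.0, 217.0])] brass [(np.int32(21), [634.0, 85.0])] dish [(np.int32(499), [367.0, 132.0])]
orange cork [(np.int32(41), [368.0, 216.0])] brass [(np.int32(17), [631.0, 86.0])] dish [(np.int32(500), [367.0, 132.0])]
t 40.5833 pos [505.3 -41.6 297.4] yaw 23.91 F [0.  0.1 0.4] w 85.3 q6 48.0
 -> tool shift [ 12.1 -40.2  -2.6] rz 23.91
```

Every check agrees: four tabs and bars at home height in their rows, and the cork, dish and weight unmoved. I'm handing in.

```bash
python3 -c "
from rig import env
print(env.close_job())"
```

```text
the job is handed in; nothing more can be done
None
```

The job is done and handed in at about 41 s of the 210 s allowed.

**What I did, in order:**
1. Turned the iris ring to its wide-open stop, gripping only the ring.
2. Seated all four combs in the four rows of the bed.
3. Hung the steel basket by its bail from the hook; the green one was left alone.
4. Turned the ring 34.5° counter-clockwise to the bar mark and moved the arm clear.

**Last checks:**
- **Ring:** the white line was at the dot (192°) just before the final turn. It now measures 227°, against about 226.5° for the bar mark.
- **Combs:** all four tabs and bars are at home height and position. Each comb went in without resistance, then met 11–22 N at full depth.
- **Basket:** its tab and rim were within about 2 px of an upright hang on the hook's V. I checked this once, just after letting go and before the last ring turn.
- **Bystanders:** the dish and cork are within 1 mm of where they started. The brass weight read 3 mm different, which is under one pixel of the top camera, and the arm never went near it.

**Limits and disagreements:**
- The picture viewer ran out before I could see the hung basket and the final ring setting, so those checks are numeric only.
- In the final comb check, one tab failed my plain brightness threshold because it was in shadow. Its brightness profile still showed it in place.
- I saw no comb knocked aside.

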